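Sort sharpening stones by their drag on glass and shut the caddy

ROBOT

A 7-joint arm with a two-finger parallel gripper is mounted at the origin on the work surface. World frame = base frame: x ahead of the robot, y to its left, z up, the work surface at z = 0. Lengths are in m, angles in rad, forces in N, time in s.
With the tool pointing down it reaches from about 0.4 to 0.85 m from the base axis. Payload 10.4 kg.
Tool frame: the origin (TCP) lies on the centre line of the jaws, within the pads' length; the fingertips stand 19 mm ahead of it and the grasp point (between the pads) is the TCP; x points along the fingers, y is the direction in which the jaws open and shut, and the axes are right-handed (so a half turn about x gives the same grasp; the last joint's range is limited). The gripper opens to 85 mm and grips with 20 to 120 N. Pads are 22 mm wide; open, the fingers measure 114 mm over their backs; the gripper's body (76 mm by 85 mm) begins 54 mm behind the grasp point. The pads swing forward as they close: fully open they stand 13 mm farther back than shut.
Start: joints at [-1.336, 0.332, -0.065, 1.46, 0.022, 1.35, -0.088], TCP at [0.159, 0.604, 0.25] pointing down, gripper open.
Joint ranges: [-2.6, 2.6], [-0.5, 2.12], [-1.47, 1.34], [0.16, 2.42], [-1.27, 4.41], [0.06, 2.06], [-2.6, 2.6]. Speed limits (rad/s): [2.22, 2.22, 2.79, 2.79, 3.14, 3.14, 3.14].

INTERFACE

Orientations are given as a unit quaternion [w, x, y, z].
In Python, from station import read_state, read_camera, close_job gives the robot as it stands. The module is installed in compiled form; this text tells all that it offers.
- The arm moves only by the tool send_rows, never from a script. Its argument "steps" is a list of rows, each an object of numbers: "dx", "dy", "dz": the shift along the tool's x, y, z in cm; "wx", "wy", "wz": the turn, a rotation vector about the tool's x, y, z in degrees. A call has 1 to 10 rows; each row shifts and turns the pose as measured when the row begins, along the tool's axes as they then stand; what a row does not reach is not made up. A row lasts 1/12 s, in which the tool goes at most 41.7 mm and 7.16 degrees, less where a joint would pass 70% of its speed; a pose out of reach is approached as far as the arm can. A call is refused whole if a number of a shift passes 4.17 or a number of a turn 7.16, either way. A call with a gripper value outside its range is refused whole. "hand" is the opening, from 0 (shut) to 1 (fully open), set as the call begins (left out, the last holds). The fingers move at their own pace and stop on an object; the grip force is fixed at half the most. Time passes only in rows, so rows that do not move let the fingers close. It gives the time, the measured TCP pose, the force and the opening at its end, in the units of the state.
- read_state(): the state, without advancing time (a new reading comes with each control period).
- read_camera(name): name is "side" or "top" or "wrist"; returns a dict with "image" (480x640x3 uint8, red, green, blue), "fx", "fy", "cx", "cy" (pixels), "pose" (4x4, takes a point from camera to world coordinates); the wrist camera has in their place "tool_from_camera" (4x4, takes a point from camera to tool coordinates, whose origin is the TCP and whose axes are the tool frame's). Camera axes: x right, y up, looking along -z (the intrinsics and any distortion apply to the point x, -y, -z); pixel columns grow to the right and rows downward; lengths in m; the calibration is good to about 2 mm. A picture is of the moment at which its call begins: read the wrist's pose just before it. There is no depth.
- close_job(): hands the job in, once; it reports no verdict.
The state is a dict: "t": time; "q": joint angles; "qvel": joint speeds; "effort": joint torques, N m; "ee_pos": TCP position; "orientation": TCP orientation; "wrist_force": force on the tool from outside, world axes, zero at the start; "wrist_torque": the same for the moment, N m; "width": finger opening in m.
Only numpy, scipy, OpenCV 4.12 (cv2) and the standard library are available. Lean on these libraries where they do the work, as an engineer would, in place of code of your own. Each camera call takes 0.05 s, during which the arm holds its last target.

TASK

Put the three sharpening stones that lie on the glass board away in the clear caddy: the coarse ones in its wide compartment and the fine ones in its narrow one, laid down flat rather than dropped (two of a kind may lie one on top of the other), and shut both lids. The stones look alike; only their drag tells them apart when they are slid over the glass, where a coarse one grips and a fine one glides. Leave the stone on the rubber mat and everything else on the table where it is.

Things in the scene. Friction and masses are not known exactly. Their poses are not given: they have to be found in the camera images.
- bay_1 (a point): point on the glass under the stone on the board's -y side, axes as the board: the stone's underside is centred here within 8 mm, its length along x within 15 degrees. Stone: plain grey block 180 x 55 x 30 mm, one of four of one look (stone_a to stone_d in the rules; three on the glass in changing order, one on the mat), 0.63 to 0.88 kg whatever its grit. On the glass lie one or two coarse and one or two fine ones
- bay_2 (a point): centre of the underside of the middle stone on the glass, as bay_1
- bay_3 (a point): centre of the underside of the stone on the +y side of the glass, as bay_1
- board: pale glass board, 280 (x) x 360 (y) x 8 mm thick, fixed; origin at the centre of its underside; at its far edge lies a small dressing block. Pushed along it by one side, with nothing but its own weight on the glass, a fine stone drags with 1 to 1.7 N and a coarse one with 4 to 7 N (0.18 and 0.75 of the force pressing it down, +-10 percent); off the glass they feel alike
- mat: black rubber mat, 205 x 100 x 8 mm, fixed at the back of the table, with one stone on it that stays there; origin at the centre of its underside
- caddy: clear plastic caddy, fixed, 214 (x) x 347 (y) x 72 mm high, walls and floor 4 mm; origin at the centre of its underside. Two compartments, 206 mm long in x, 68 mm deep: a wide one (185 mm) on the -y side, a narrow one (150 mm) on the +y side, the wall between them 18 mm to +y of the centre. It stands left or right of the robot, the glass board on the other side, both turned up to 9 degrees
- floor_wide (a point): centre of the inner floor of the wide compartment, 4 mm above the table, axes as the caddy
- floor_narrow (a point): centre of the inner floor of the narrow compartment, 4 mm above the table, axes as the caddy
- lid_wide (a joint): hinge angle of the wide lid: 0 shut, 1.75 rad open at its stop, leaning 10 degrees away from the robot. Hinge along the caddy's y at its far top edge (107 mm to +x of its centre, 72 mm high). Lid: 4 mm clear panel, 0.11 kg, 214 mm long from the hinge, 187 mm wide, 12 mm tab in the middle of its free edge. Loose: pushed from behind (+x side) past upright it falls shut by itself
- lid_narrow (a joint): the same for the narrow compartment's lid, 152 mm wide
- lid_wide_edge (a point): middle of the free edge of the wide lid, on its outer face (from there the tab goes on for 12 mm): when open it is the top edge, about 283 mm above the table, and the outer face looks to +x
- lid_narrow_edge (a point): the same on the narrow lid
- dresser: small pale dressing block, 26 x 62 x 18 mm, at the far edge of the glass board; a bystander, not to be sorted; origin at the centre of its underside
- spoon_rest: terracotta spoon rest, dish of 100 mm diameter and 18 mm high with a short lip to one side, at the right side; a bystander
- tin: closed stainless tin, 93 mm diameter, 83 mm high, at the back; a bystander
- jug: glass measuring jug, 108 mm diameter, 135 mm high, at the back left; a bystander
- citrus_press: aluminium two-lever citrus press lying down, about 250 mm long, 85 mm high, at the right; origin under its bowl; a bystander
- clip_stand: small spring clip stand with a round foot of 72 mm diameter holding a card, 185 mm high, at the back; a bystander

How it is judged:
At the end, for the whole second after the job is handed in: Each stone from the glass lies flat (tilt under 0.15 rad), released, in its compartment (coarse wide, fine narrow), underside at most 38 mm above its floor; both lids shut (under 0.06 rad); the stone on the mat still there (moved under 30 mm) (((x of stone_a in the frame of floor_narrow between -0.03 and 0.03 m and y of stone_a in the frame of floor_narrow between -0.055 and 0.055 m and z of stone_a in the frame of floor_narrow between -0.006 and 0.038 m and angle between stone_a's own z axis and vertical below 0.15 rad) or (distance of stone_a from where it was at the start of the episode below 0.03 m and horizontal distance between stone_a and mat below 0.06 m)) and ((x of stone_b in the frame of floor_wide between -0.03 and 0.03 m and y of stone_b in the frame of floor_wide between -0.07 and 0.07 m and z of stone_b in the frame of floor_wide between -0.006 and 0.038 m and angle between stone_b's own z axis and vertical below 0.15 rad) or (distance of stone_b from where it was at the start of the episode below 0.03 m and horizontal distance between stone_b and mat below 0.06 m)) and ((x of stone_c in the frame of floor_narrow between -0.03 and 0.03 m and y of stone_c in the frame of floor_narrow between -0.055 and 0.055 m and z of stone_c in the frame of floor_narrow between -0.006 and 0.038 m and angle between stone_c's own z axis and vertical below 0.15 rad) or (distance of stone_c from where it was at the start of the episode below 0.03 m and horizontal distance between stone_c and mat below 0.06 m)) and ((x of stone_d in the frame of floor_wide between -0.03 and 0.03 m and y of stone_d in the frame of floor_wide between -0.07 and 0.07 m and z of stone_d in the frame of floor_wide between -0.006 and 0.038 m and angle between stone_d's own z axis and vertical below 0.15 rad) or (distance of stone_d from where it was at the start of the episode below 0.03 m and horizontal distance between stone_d and mat below 0.06 m)) and linear speed of each of stone_a, stone_b, stone_c, stone_d below 0.02 m/s and value of joint each of lid_wide, lid_narrow below 0.06 rad); the robot touches nothing.
It fails at once if a bystander (dressing block, spoon rest, tin, jug, citrus press, clip stand) pushed more than 40 mm away (distance of any of dresser, spoon_rest, tin, jug, citrus_press, clip_stand from where it was at the start of the episode above 0.04 m).
It fails at once if a stone dropped: free of the fingers and faster than 0.8 m/s, a fall of over 30 mm ((linear speed of stone_a above 0.8 m/s and contact force between the fingers and stone_a below 0.1 N) or (linear speed of stone_b above 0.8 m/s and contact force between the fingers and stone_b below 0.1 N) or (linear speed of stone_c above 0.8 m/s and contact force between the fingers and stone_c below 0.1 N) or (linear speed of stone_d above 0.8 m/s and contact force between the fingers and stone_d below 0.1 N)).
It also fails if it takes over 72 s, if anything falls off the work surface, if the arm or the gripper's body presses on something with over 40 N, if the wrist force passes 120 N, or if a joint passes its speed limit or range.

## Working session

There is one attempt and no reset: what is moved stays moved. The work goes in short steps, Python scripts to look and compute and a tool call to move; the robot and the scene stay as the last step left them, time stands still between calls to the robot, and variables do not carry over. Pictures are saved under pics/ and viewed, and the job is handed in when it is done.

Besides the shell and the picture viewer there is one more tool, called after "Emit:" in YAML: its name, and indented under it one key for each argument. send_rows: Moves the arm, as the interface text tells. Its arguments: {"type":"object","properties":{"steps":{"type":"array","items":{"type":"object","properties":{"dx":{"type":"number"},"dy":{"type":"number"},"dz":{"type":"number"},"wx":{"type":"number"},"wy":{"type":"number"},"wz":{"type":"number"}}}},"hand":{"type":"number"}},"required":["steps"]}

```bash
mkdir -p pics; ls
cat > h.py <<'E'
from station import read_state, read_camera
import numpy as np, cv2
from scipy.spatial.transform import Rotation as R
def snap(n,fn):
    s=read_state(); c=read_camera(n); cv2.imwrite('pics/'+fn+'.png',c['image'][:,:,::-1]); return s,c
def campose(n,s,c):
    if n!='wrist': return np.array(c['pose'])
    T=np.eye(4); w,x,y,z=s['orientation']; T[:3,:3]=R.from_quat([x,y,z,w]).as_matrix(); T[:3,3]=s['ee_pos']
    return T@np.array(c['tool_from_camera'])
def pix2(P,c,u,v,z):
    d=P[:3,:3]@np.array([(u-c['cx'])/c['fx'],-(v-c['cy'])/c['fy'],-1.]); o=P[:3,3]
    return o+d*(z-o[2])/d[2]
def proj(P,c,X):
    p=P[:3,:3].T@(np.asarray(X)-P[:3,3]); return np.array([c['cx']+c['fx']*p[0]/-p[2], c['cy']-c['fy']*p[1]/-p[2]])
E
python3 - <<'E'
from h import *
np.set_printoptions(precision=4,suppress=True)
for n in ['top','side','wrist']:
    s,c=snap(n,n+'0'); print(n,c['fx'],c['fy'],c['cx'],c['cy'],[k for k in c]); print(campose(n,s,c))
    np.savez(n+'0.npz',P=campose(n,s,c),k=[c['fx'],c['fy'],c['cx'],c['cy']])
print(s)
E
```

```text
pics
top 565.109560577727 565.109560577727 318.6003042169933 239.63555722492794 ['image', 'fx', 'fy', 'cx', 'cy', 'pose']
[[ 0.0157  0.9969 -0.0769  0.4383]
 [-0.9999  0.0158  0.0012 -0.1054]
 [ 0.0024  0.0769  0.997   1.6184]
 [ 0.      0.      0.      1.    ]]
side 449.1753494247004 449.1753494247004 322.00508865940776 243.40694487356242 ['image', 'fx', 'fy', 'cx', 'cy', 'pose']
[[ 0.9664  0.1993 -0.1622  0.4134]
 [-0.2565  0.7115 -0.6541 -0.7337]
 [-0.0149  0.6738  0.7388  0.812 ]
 [ 0.      0.      0.      1.    ]]
wrist 393.34564245690996 393.34564245690996 317.6616243233115 236.8068291427512 ['image', 'fx', 'fy', 'cx', 'cy', 'tool_from_camera']
[[ 0.2555 -0.9202 -0.2966  0.0827]
 [ 0.9668  0.2427  0.08    0.6249]
 [-0.0016 -0.3072  0.9516  0.3723]
 [ 0.      0.      0.      1.    ]]
{'t': 0.1, 'q': array([-1.3356,  0.3328, -0.0647,  1.4608,  0.0216,  1.3499, -0.0885]), 'qvel': array([-0.0006, -0.0005,  0.0009, -0.0028,  0.0002, -0.0006,  0.0014]), 'effort': array([  0.0003, -62.6748,   0.0485, -39.2427,   0.0162,   0.007 ,
        -0.    ]), 'ee_pos': array([0.1593, 0.6041, 0.2496]), 'orientation': array([ 0.7012,  0.0905,  0.7013, -0.0913]), 'wrist_force': array([-0.3155, -0.8953,  0.0932]), 'wrist_torque': array([-0.0024, -0.0531,  0.0158]), 'width': 0.08589620052147326}
```

View pics/top0.png

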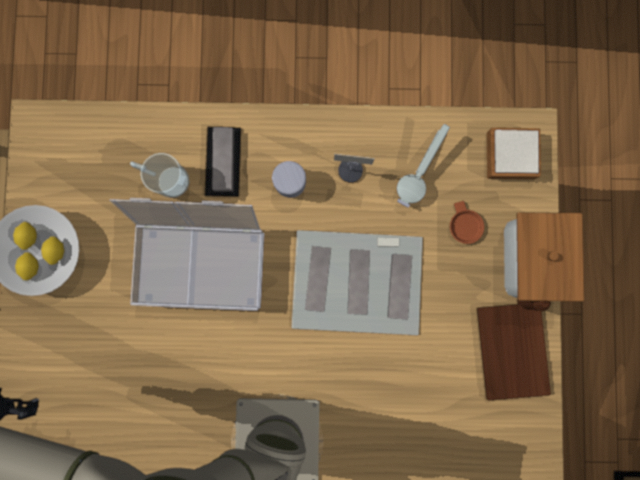

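View pics/side0.png

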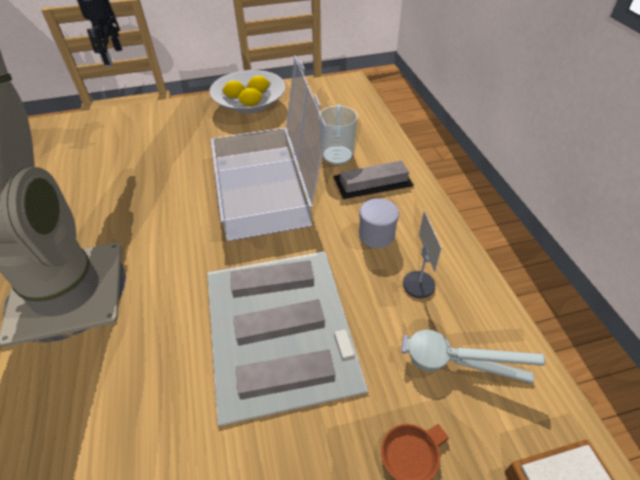

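View pics/wrist0.png

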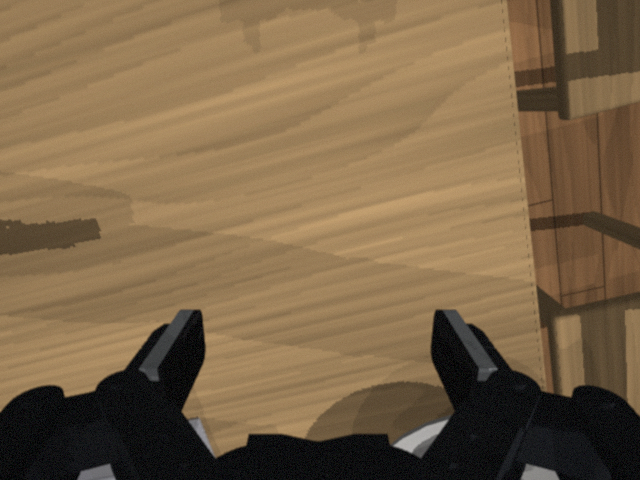

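The top view shows the caddy at left (about u 132–263, v 225–308) with both lids open. The board is at u 292–423, v 232–333, with stones near (317,280), (358,282) and (400,286). I'll zoom in to get corners.

Run:
```python
import cv2
i=cv2.imread('pics/top0.png')
cv2.imwrite('pics/board_z.png',cv2.resize(i[222:342,282:432],None,fx=5,fy=5,interpolation=cv2.INTER_CUBIC))
cv2.imwrite('pics/cad_z.png',cv2.resize(i[190:318,110:270],None,fx=4.6875,fy=4.6875,interpolation=cv2.INTER_CUBIC))
```

```text
(no output)
```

View pics/board_z.png

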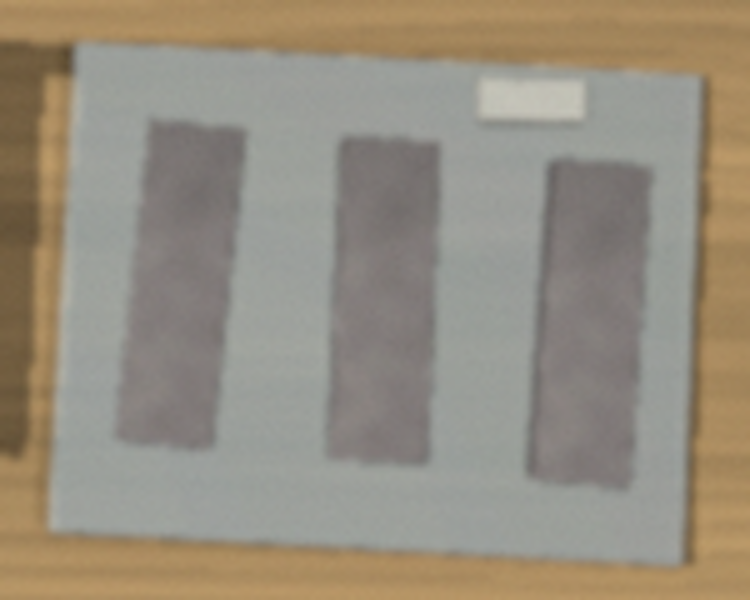

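View pics/cad_z.png

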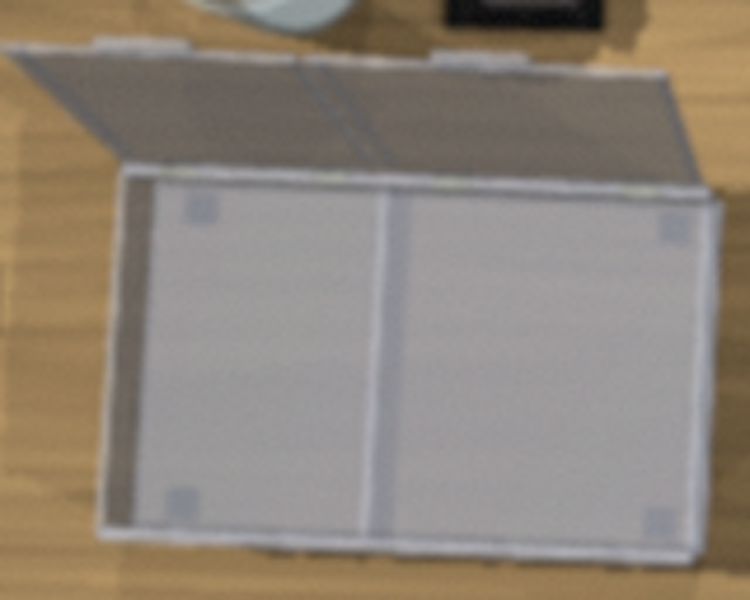

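```bash
cat > m.py <<'E'
from h import *
np.set_printoptions(precision=4,suppress=True)
d=np.load('top0.npz');P=d['P'];k=d['k'];c=dict(fx=k[0],fy=k[1],cx=k[2],cy=k[3])
from scipy.optimize import least_squares
def fit(pts,z,sx,sy,sc,off,nm):
    W=np.array([pix2(P,c,off[0]+(u+.5)/sc-.5,off[1]+(v+.5)/sc-.5,z)[:2] for u,v in pts])
    L=np.array([[sx,sy],[sx,-sy],[-sx,-sy],[-sx,sy]])/2 # TL,TR,BR,BL
    def f(p):
        a=p[2];Rm=np.array([[np.cos(a),-np.sin(a)],[np.sin(a),np.cos(a)]]);return ((L@Rm.T+p[:2])-W).ravel()
    r=least_squares(f,[*W.mean(0),0]); print(nm,r.x[:2],np.degrees(r.x[2]),'res mm',r.fun*1000, 'sides',np.linalg.norm(W-np.roll(W,-1,0),axis=1))
    return r.x
b=(282,222)
fit([(77,44),(703,75),(686,564),(50,530)],.008,.28,.36,5,b,'board')
fit([(149,120),(245,128),(214,448),(117,441)],.038,.18,.055,5,b,'s3')
fit([(340,138),(440,143),(429,464),(328,461)],.038,.18,.055,5,b,'s2')
fit([(557,160),(652,166),(632,488),(536,484)],.038,.18,.055,5,b,'s1')
fit([(481,78),(585,80),(583,122),(479,118)],.026,.026,.062,5,b,'dresser')
fit([(120,165),(718,190),(703,562),(98,540)],.072,.214,.347,4.6875,(110,190),'caddy')
E
python3 m.py
```

```text
board [ 0.4438 -0.2195] -2.023024780859276 res mm [ 1.9521  0.5584  1.3508 -0.8076 -1.2793 -0.084  -2.0237  0.3332] sides [0.3586 0.2773 0.3596 0.276 ]
s3 [ 0.452  -0.1069] -4.621100070455241 res mm [ 0.7564  0.6036 -0.0352 -0.3484 -1.0645 -0.5634  0.3433  0.3082] sides [0.054  0.179  0.054  0.1796]
s2 [ 0.4442 -0.2203] -1.4549783583917084 res mm [ 0.0942 -0.5382  0.6161  0.5431 -0.6629  0.566  -0.0474 -0.5709] sides [0.0561 0.1787 0.0561 0.1799]
s1 [ 0.4332 -0.3375] -3.274394724114218 res mm [ 0.3176  1.0054 -0.3019 -0.6703 -0.8912 -0.9627  0.8755  0.6276] sides [0.0533 0.1794 0.0533 0.1806]
dresser [ 0.559  -0.3035] -0.9860723065143432 res mm [ 1.8026  1.8454  0.9356 -1.3064 -1.2362 -1.8748 -1.5021  1.3359] sides [0.0588 0.0238 0.0588 0.0227]
caddy [0.4771 0.2238] -1.2383943340547554 res mm [-2.6799 -2.3707 -1.0442  1.5031  1.715   2.4787  2.0091 -1.6111] sides [0.3509 0.2167 0.3511 0.2187]
```

```bash
cat >> h.py <<'E'
def rot(s):
    w,x,y,z=s['orientation']; return R.from_quat([x,y,z,w]).as_matrix()
def target(yaw_jaw):  # tool x down, tool y along world dir at angle yaw_jaw (deg)
    a=np.radians(yaw_jaw); X=np.array([0,0,-1.]);Y=np.array([np.cos(a),np.sin(a),0]);return np.stack([X,Y,np.cross(X,Y)],1)
def delta(pos,yaw):
    s=read_state();M=rot(s);d=M.T@(np.array(pos)-s['ee_pos'])*100
    rv=np.degrees(R.from_matrix(M.T@target(yaw)).as_rotvec())
    np.set_printoptions(precision=3,suppress=True)
    print('t',round(s['t'],2),'pos',s['ee_pos'],'w',round(s['width'],4),'F',s['wrist_force']); print('d cm',d,'turn',rv,'yaw now',np.degrees(np.arctan2(M[1,1],M[0,1])),'q',s['q'])
    return d,rv
E
python3 - <<'E'
from h import *
s=read_state();print(rot(s))
for y in (85.4,-94.6): delta([.452,-.107,.029],y)
E
```

```text
[[-2.48688780e-04  2.54972490e-01  9.66948276e-01]
 [-1.08098369e-03  9.66947672e-01 -2.54972608e-01]
 [-9.99999385e-01 -1.10866414e-03  3.51520650e-05]]
t 0.15 pos [0.159 0.604 0.25 ] w 0.0855 F [0.308 0.083 0.143]
d cm [ 22.139 -61.271  46.434] turn [-10.172  -0.004   0.064] yaw now 75.22803567885934 q [-1.336  0.333 -0.065  1.461  0.022  1.35  -0.089]
t 0.15 pos [0.159 0.604 0.25 ] w 0.0855 F [0.308 0.083 0.143]
d cm [ 22.139 -61.271  46.434] turn [169.828   0.094   0.005] yaw now 75.22803567885934 q [-1.336  0.333 -0.065  1.461  0.022  1.35  -0.089]
```

Emit:
send_rows:
  steps:
    - {"dy":-2.2,"dz":3.2,"wx":-2}
    - {"dy":-2.2,"dz":3.2,"wx":-2}
    - {"dy":-2.2,"dz":3.2,"wx":-2}
    - {"dy":-2.4,"dz":3.2,"wx":-2}
    - {"dy":-2.4,"dz":3.2,"wx":-2}
    - {"dy":-2.6,"dz":3.1}
    - {"dy":-2.8,"dz":2.9}
    - {"dy":-3.8,"dz":1.5}
    - {"dy":-4,"dz":1}
    - {"dy":-4,"dz":0.8}
  hand: 1

```text
schema error: expected keys dx, dy, dz, wx, wy, wz
```

```bash
python3 -c "
from h import *
delta([.452,-.107,.10],85.4)"
```

```text
t 0.15 pos [0.159 0.604 0.25 ] w 0.0855 F [0.308 0.083 0.143]
d cm [ 15.039 -61.279  46.434] turn [-10.172  -0.004   0.064] yaw now 75.22803567885934 q [-1.336  0.333 -0.065  1.461  0.022  1.35  -0.089]
```

All six keys are required.

Emit:
send_rows:
  steps:
    - {"dx":0,"dy":-2.2,"dz":3.2,"wx":-2,"wy":0,"wz":0}
    - {"dx":0,"dy":-2.2,"dz":3.2,"wx":-2,"wy":0,"wz":0}
    - {"dx":0,"dy":-2.2,"dz":3.2,"wx":-2,"wy":0,"wz":0}
    - {"dx":0,"dy":-2.4,"dz":3.2,"wx":-2,"wy":0,"wz":0}
    - {"dx":0,"dy":-2.4,"dz":3.2,"wx":-2,"wy":0,"wz":0}
    - {"dx":0,"dy":-2.6,"dz":3.1,"wx":0,"wy":0,"wz":0}
    - {"dx":0,"dy":-2.8,"dz":2.9,"wx":0,"wy":0,"wz":0}
    - {"dx":0,"dy":-3.8,"dz":1.5,"wx":0,"wy":0,"wz":0}
    - {"dx":0,"dy":-4,"dz":1,"wx":0,"wy":0,"wz":0}
    - {"dx":0,"dy":-4,"dz":0.8,"wx":0,"wy":0,"wz":0}
  hand: 1

```text
t: 0.98
ee_pos: [0.3781, 0.2818, 0.2447]
orientation: [0.705, 0.02, 0.709, -0.022]
wrist_force: [0.7, -0.3, 0.5]
width: 0.0852
```

```bash
python3 -c "
from h import *
delta([.452,-.107,.10],85.4)"
```

```text
t 0.98 pos [0.378 0.282 0.245] w 0.0852 F [ 0.658 -0.293  0.482]
d cm [ 14.55  -38.315   9.783] turn [ 1.176 -0.348  0.218] yaw now 86.5768263367059 q [-0.888 -0.004  0.152  1.86  -0.001  1.292  0.775]
```

Emit:
send_rows:
  steps:
    - {"dx":0,"dy":-4.0,"dz":1.2,"wx":0,"wy":0,"wz":0}
    - {"dx":0,"dy":-4.0,"dz":1.2,"wx":0,"wy":0,"wz":0}
    - {"dx":0.5,"dy":-4.0,"dz":1.1,"wx":0.4,"wy":0,"wz":0}
    - {"dx":1,"dy":-3.9,"dz":1,"wx":0.4,"wy":0,"wz":0}
    - {"dx":1,"dy":-3.9,"dz":1,"wx":0.4,"wy":0,"wz":0}
    - {"dx":1,"dy":-3.9,"dz":1,"wx":0,"wy":0,"wz":0}
    - {"dx":1.5,"dy":-3.9,"dz":1,"wx":0,"wy":0,"wz":0}
    - {"dx":1.5,"dy":-3.9,"dz":1,"wx":0,"wy":0,"wz":0}
    - {"dx":1.5,"dy":-3.5,"dz":1,"wx":0,"wy":0,"wz":0}
    - {"dx":1.5,"dy":-3,"dz":0.5,"wx":0,"wy":0,"wz":0}
  hand: 1

```text
t: 1.82
ee_pos: [0.4472, -0.1081, 0.1532]
orientation: [0.707, 0.03, 0.705, -0.029]
wrist_force: [0.1, 1.3, -0.3]
width: 0.0852
```

```bash
python3 -c "
from h import *
delta([.452,-.107,.029],85.4)
s,c=snap('wrist','w1')
P=campose('wrist',s,c)
for x in (-.09,.09):
  for y in (-.0275,.0275):
    a=np.radians(-4.6); print(proj(P,c,[.452+x*np.cos(a)-y*np.sin(a),-.107+x*np.sin(a)+y*np.cos(a),.038]))
"
```

```text
t 1.82 pos [ 0.447 -0.108  0.153] w 0.0852 F [ 0.08   1.252 -0.346]
d cm [12.423  0.124  0.436] turn [-0.202  0.156 -0.133] yaw now 85.19774574478511 q [-0.486  0.033  0.645  2.032 -0.026  1.08   1.658]
[270.177  98.312]
[366.68   97.893]
[280.681 366.399]
[357.965 366.04 ]
```

View pics/w1.png

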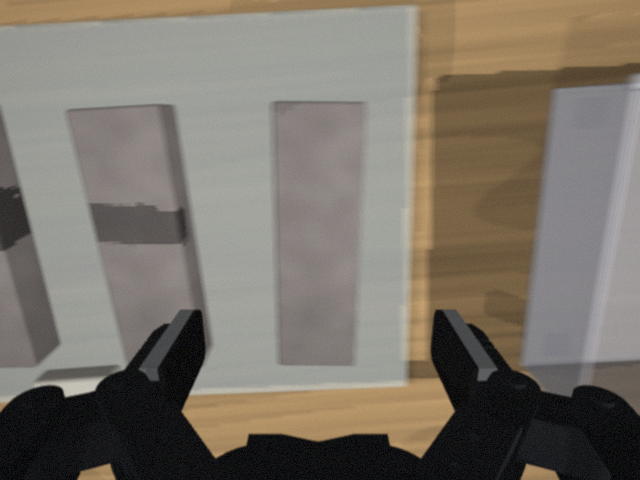

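The stone's corners at (274,101), (366,101), (280,364) and (355,365) fall within 4 px of my prediction. Going down astride it.

Emit:
send_rows:
  steps:
    - {"dx":3.5,"dy":0.1,"dz":0.2,"wx":0,"wy":0,"wz":0}
    - {"dx":3.5,"dy":0,"dz":0.2,"wx":0,"wy":0,"wz":0}
    - {"dx":3,"dy":0,"dz":0,"wx":0,"wy":0,"wz":0}
    - {"dx":1.3,"dy":0,"dz":0,"wx":0,"wy":0,"wz":0}
    - {"dx":0.5,"dy":0,"dz":0,"wx":0,"wy":0,"wz":0}
    - {"dx":0,"dy":0,"dz":0,"wx":0,"wy":0,"wz":0}
  hand: 1

```text
t: 2.37
ee_pos: [0.449, -0.1183, 0.0278]
orientation: [0.707, 0.034, 0.706, -0.036]
wrist_force: [0.2, -0.3, 1.1]
width: 0.0854
```

```bash
python3 -c "
from h import *
delta([.452,-.107,.029],85.4)"
```

```text
t 2.37 pos [ 0.449 -0.118  0.028] w 0.0854 F [ 0.194 -0.297  1.067]
d cm [-0.125  1.152  0.192] turn [-1.042  0.059  0.126] yaw now 84.35761751534211 q [-0.408  0.284  0.626  2.121 -0.228  0.8    1.831]
```

Emit:
send_rows:
  steps:
    - {"dx":0,"dy":0.7,"dz":0.1,"wx":0,"wy":0,"wz":0}
    - {"dx":0,"dy":0.7,"dz":0.1,"wx":-0.5,"wy":0,"wz":0}
    - {"dx":0,"dy":0.6,"dz":0,"wx":-0.5,"wy":0,"wz":0}
    - {"dx":0,"dy":0.4,"dz":0,"wx":0,"wy":0,"wz":0}
    - {"dx":0,"dy":0.3,"dz":0,"wx":0,"wy":0,"wz":0}
    - {"dx":0,"dy":0.3,"dz":0,"wx":0,"wy":0,"wz":0}
  hand: 1

```text
t: 2.87
ee_pos: [0.4571, -0.0849, 0.0321]
orientation: [0.709, 0.027, 0.704, -0.028]
wrist_force: [0.1, -0.8, -1.3]
width: 0.0855
```

Emit:
send_rows:
  steps:
    - {"dx":0,"dy":0.3,"dz":0,"wx":0,"wy":0,"wz":0}
    - {"dx":0,"dy":0.3,"dz":0,"wx":0,"wy":0,"wz":0}
  hand: 1

```text
t: 3.03
ee_pos: [0.4579, -0.0782, 0.0327]
orientation: [0.71, 0.027, 0.704, -0.028]
wrist_force: [-0.8, -1.2, -0.9]
width: 0.0855
```

Emit:
send_rows:
  steps:
    - {"dx":0,"dy":0.3,"dz":0,"wx":0,"wy":0,"wz":0}
  hand: 1

```text
t: 3.12
ee_pos: [0.4582, -0.075, 0.0328]
orientation: [0.71, 0.027, 0.703, -0.028]
wrist_force: [0.2, -1.7, -0.5]
width: 0.0856
```

Emit:
send_rows:
  steps:
    - {"dx":0,"dy":0.3,"dz":0,"wx":0,"wy":0,"wz":0}
  hand: 1

```text
t: 3.2
ee_pos: [0.4585, -0.0719, 0.0328]
orientation: [0.71, 0.027, 0.703, -0.028]
wrist_force: [0.2, -1.4, -0.1]
width: 0.0857
```

```bash
python3 -c "
from h import *
snap('top','t2')
i=cv2.imread('pics/t2.png')
cv2.imwrite('pics/t2z.png',cv2.resize(i[222:342,282:432],None,fx=5,fy=5,interpolation=cv2.INTER_CUBIC))
snap('wrist','w2')
"
```

```text
(no output)
```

View pics/w2.png

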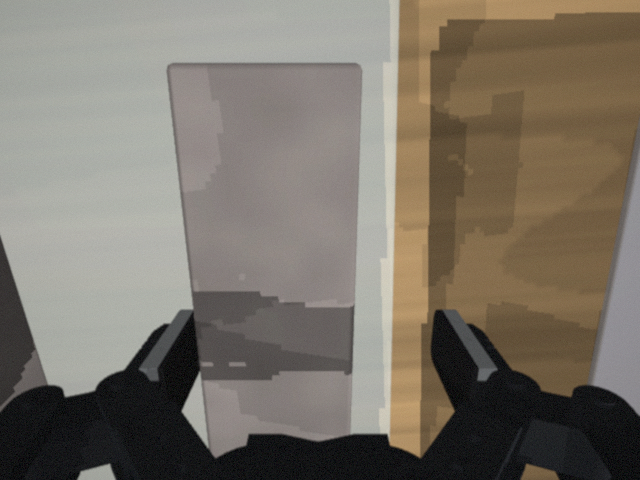

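View pics/t2z.png

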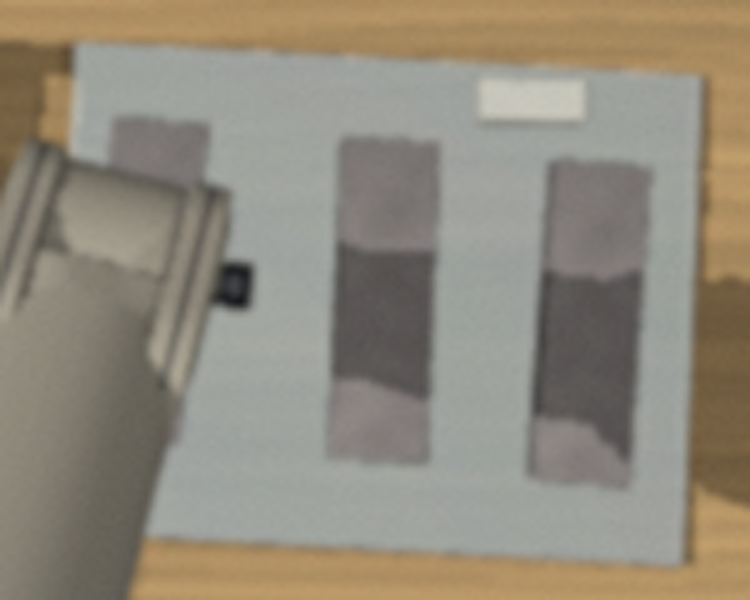

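The stone moved about 20 mm (top-right corner went from u 245 to 209 in the zoom) at 1.2–1.7 N, so bay_3 is fine. Gripping it.

Emit:
send_rows:
  steps:
    - {"dx":0.4,"dy":-0.5,"dz":-0.4,"wx":0,"wy":0,"wz":0}
    - {"dx":0.1,"dy":-0.3,"dz":0,"wx":0,"wy":0,"wz":0}
    - {"dx":0,"dy":0,"dz":0,"wx":0,"wy":0,"wz":0}
    - {"dx":0,"dy":0,"dz":0,"wx":0,"wy":0,"wz":0}
    - {"dx":0,"dy":0,"dz":0,"wx":0,"wy":0,"wz":0}
    - {"dx":0,"dy":0,"dz":0,"wx":0,"wy":0,"wz":0}
  hand: 0

```text
t: 3.8
ee_pos: [0.4539, -0.0804, 0.0275]
orientation: [0.71, 0.028, 0.703, -0.027]
wrist_force: [-0.6, 1.3, 2.0]
width: 0.0541
```

```bash
python3 -c "
from h import *
delta([.479,.3185,.025],88.7)"
```

```text
t 3.8 pos [ 0.454 -0.08   0.028] w 0.0541 F [-0.6    1.259  2.047]
d cm [ 0.282 39.96  -0.611] turn [-3.171  0.559 -0.033] yaw now 85.52904533227573 q [-0.473  0.268  0.605  2.135 -0.216  0.787  1.76 ]
```

Emit:
send_rows:
  steps:
    - {"dx":-3,"dy":0,"dz":0,"wx":0,"wy":0,"wz":0}
    - {"dx":-4,"dy":0,"dz":0,"wx":0,"wy":0,"wz":0}
    - {"dx":-4,"dy":1,"dz":0,"wx":0,"wy":0,"wz":0}
    - {"dx":-2,"dy":3,"dz":0,"wx":-0.5,"wy":0,"wz":0}
    - {"dx":-0.5,"dy":4,"dz":0.3,"wx":-0.5,"wy":0,"wz":0}
    - {"dx":0,"dy":4.1,"dz":0.3,"wx":-0.5,"wy":0,"wz":0}
    - {"dx":0,"dy":4.1,"dz":0.3,"wx":-0.5,"wy":0,"wz":0}
    - {"dx":0,"dy":4.1,"dz":0.3,"wx":-0.5,"wy":0,"wz":0}
    - {"dx":0,"dy":4.1,"dz":0.3,"wx":-0.5,"wy":0,"wz":0}
    - {"dx":0,"dy":4.1,"dz":0.3,"wx":0,"wy":0,"wz":0}
  hand: 0

```text
t: 4.63
ee_pos: [0.4787, 0.1998, 0.159]
orientation: [0.703, 0.014, 0.711, -0.018]
wrist_force: [1.5, -0.2, -5.8]
width: 0.054
```

```bash
python3 -c "
from h import *
delta([.479,.3185,.025],88.7)"
```

```text
t 4.63 pos [0.479 0.2   0.159] w 0.054 F [ 1.518 -0.243 -5.813]
d cm [13.335 11.942 -0.363] turn [-1.281 -0.597  0.34 ] yaw now 87.42070056284875 q [-0.854  0.182  0.411  1.866 -0.08   1.122  1.112]
```

Emit:
send_rows:
  steps:
    - {"dx":0,"dy":4,"dz":-0.1,"wx":-0.6,"wy":-0.3,"wz":0.2}
    - {"dx":0,"dy":3.3,"dz":-0.1,"wx":-0.6,"wy":-0.3,"wz":0.1}
    - {"dx":0.5,"dy":1.8,"dz":0,"wx":0,"wy":0,"wz":0}
    - {"dx":1,"dy":0.6,"dz":0,"wx":0,"wy":0,"wz":0}
    - {"dx":1.5,"dy":0.1,"dz":0,"wx":0,"wy":0,"wz":0}
    - {"dx":1.5,"dy":0,"dz":0,"wx":0,"wy":0,"wz":0}
  hand: 0

```text
t: 5.13
ee_pos: [0.4729, 0.3126, 0.1057]
orientation: [0.704, 0.002, 0.71, -0.004]
wrist_force: [1.0, -0.7, -7.8]
width: 0.0541
```

```bash
python3 -c "
from h import *
delta([.479,.3185,.025],88.7)
snap('side','s3')
snap('wrist','w3')"
```

```text
t 5.13 pos [0.473 0.313 0.106] w 0.0541 F [ 0.961 -0.687 -7.798]
d cm [8.062 0.621 0.67 ] turn [ 0.784 -0.472  0.188] yaw now 89.48429760919694 q [-0.944  0.344  0.334  1.791 -0.132  1.036  1.002]
```

View pics/s3.png

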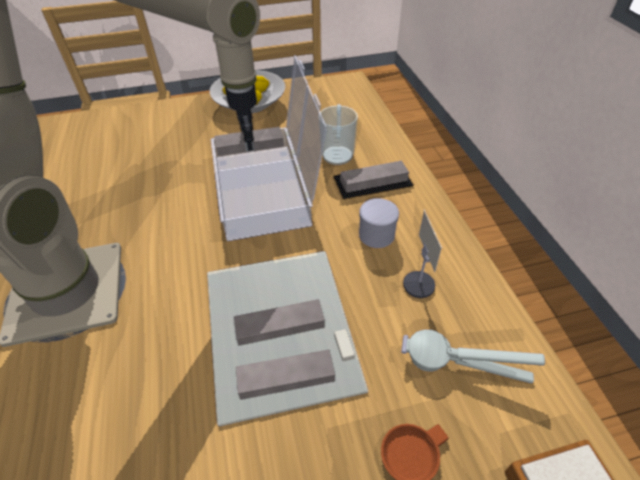

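View pics/w3.png

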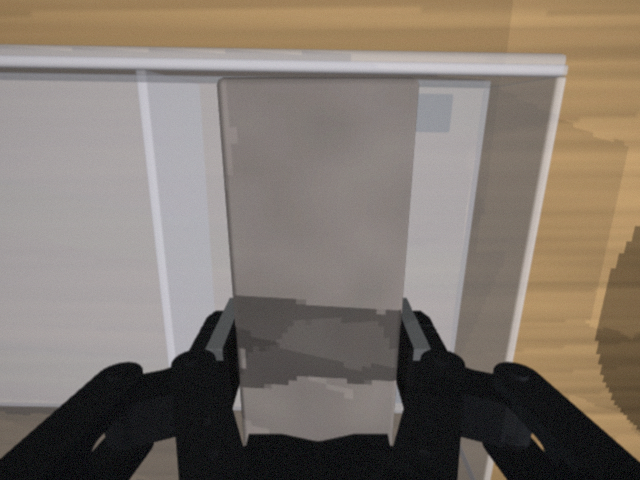

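Emit:
send_rows:
  steps:
    - {"dx":0,"dy":0.3,"dz":0.6,"wx":0.4,"wy":-0.3,"wz":0.1}
    - {"dx":0.3,"dy":0.2,"dz":0.3,"wx":0.4,"wy":-0.2,"wz":0.1}
    - {"dx":0.8,"dy":0,"dz":0.1,"wx":0,"wy":0,"wz":0}
    - {"dx":1.2,"dy":0,"dz":0,"wx":0,"wy":0,"wz":0}
    - {"dx":1.2,"dy":0,"dz":0,"wx":0,"wy":0,"wz":0}
  hand: 0

```text
t: 5.65
ee_pos: [0.4853, 0.3137, 0.0695]
orientation: [0.707, 0.01, 0.707, -0.011]
wrist_force: [0.0, -0.1, -7.8]
width: 0.0541
```

```bash
python3 -c "
from h import *
delta([.479,.3185,.025],88.7)"
```

```text
t 5.65 pos [0.485 0.314 0.069] w 0.0541 F [ 0.039 -0.148 -7.804]
d cm [ 4.445  0.468 -0.645] turn [-0.425  0.066  0.085] yaw now 88.27484061329693 q [-0.927  0.408  0.33   1.795 -0.155  0.964  1.007]
```

Emit:
send_rows:
  steps:
    - {"dx":0.8,"dy":0.2,"dz":-0.4,"wx":0,"wy":0,"wz":0}
    - {"dx":1.0,"dy":0.2,"dz":-0.2,"wx":-0.3,"wy":0,"wz":0}
    - {"dx":0.9,"dy":0,"dz":0,"wx":0,"wy":0,"wz":0}
    - {"dx":0.5,"dy":0,"dz":0,"wx":0,"wy":0,"wz":0}
    - {"dx":0.2,"dy":0,"dz":0,"wx":0,"wy":0,"wz":0}
    - {"dx":0.1,"dy":0,"dz":0,"wx":0,"wy":0,"wz":0}
  hand: 0

```text
t: 6.15
ee_pos: [0.4765, 0.3167, 0.0266]
orientation: [0.706, 0.007, 0.708, -0.01]
wrist_force: [-0.4, -0.2, -7.5]
width: 0.0538
```

```bash
python3 -c "
from h import *
delta([.479,.3185,.025],88.7)"
```

```text
t 6.15 pos [0.477 0.317 0.027] w 0.0538 F [-0.425 -0.172 -7.547]
d cm [0.161 0.183 0.242] turn [-0.08  -0.191  0.304] yaw now 88.62075437704215 q [-0.926  0.462  0.312  1.827 -0.175  0.885  1.015]
```

Emit:
send_rows:
  steps:
    - {"dx":0.2,"dy":0,"dz":0,"wx":0,"wy":0,"wz":0}
    - {"dx":0.1,"dy":0,"dz":0,"wx":0,"wy":0,"wz":0}
  hand: 0

```text
t: 6.32
ee_pos: [0.477, 0.3171, 0.024]
orientation: [0.706, 0.007, 0.708, -0.01]
wrist_force: [-1.5, -0.6, -4.0]
width: 0.054
```

Emit:
send_rows:
  steps:
    - {"dx":0,"dy":0,"dz":0,"wx":0,"wy":0,"wz":0}
    - {"dx":0,"dy":0,"dz":0,"wx":0,"wy":0,"wz":0}
    - {"dx":0,"dy":0,"dz":0,"wx":0,"wy":0,"wz":0}
  hand: 0.85

```text
t: 6.57
ee_pos: [0.4795, 0.3186, 0.0268]
orientation: [0.708, 0.008, 0.706, -0.009]
wrist_force: [-0.0, -0.1, 0.1]
width: 0.0728
```

```bash
python3 -c "
from h import *
delta([.444,-.215,.1],88.5)"
```

```text
t 6.57 pos [0.48  0.319 0.027] w 0.0728 F [-0.023 -0.103  0.106]
d cm [ -7.296 -53.436  -2.236] turn [0.108 0.132 0.026] yaw now 88.60803604936082 q [-0.924  0.463  0.312  1.824 -0.177  0.88   1.016]
```

Emit:
send_rows:
  steps:
    - {"dx":-2.5,"dy":0,"dz":0,"wx":0,"wy":0,"wz":0}
    - {"dx":-4,"dy":0,"dz":0,"wx":0,"wy":0,"wz":0}
    - {"dx":-3.5,"dy":-1,"dz":-0.2,"wx":0,"wy":0,"wz":0}
    - {"dx":-1,"dy":-4,"dz":-0.2,"wx":0,"wy":0,"wz":0}
    - {"dx":0,"dy":-4.1,"dz":-0.2,"wx":0,"wy":0,"wz":0}
    - {"dx":0,"dy":-4.1,"dz":-0.2,"wx":0,"wy":0,"wz":0}
    - {"dx":0,"dy":-4.1,"dz":-0.2,"wx":0,"wy":0,"wz":0}
    - {"dx":0,"dy":-4.1,"dz":-0.2,"wx":0,"wy":0,"wz":0}
    - {"dx":0,"dy":-4.1,"dz":-0.2,"wx":0,"wy":0,"wz":0}
    - {"dx":0,"dy":-4.1,"dz":-0.2,"wx":0,"wy":0,"wz":0}
  hand: 1

```text
t: 7.4
ee_pos: [0.4616, 0.0262, 0.1493]
orientation: [0.715, 0.009, 0.699, 0.002]
wrist_force: [1.6, -0.1, 1.3]
width: 0.0851
```

```bash
python3 -c "
from h import *
delta([.444,-.215,.1],88.5)"
```

```text
t 7.4 pos [0.462 0.026 0.149] w 0.0851 F [ 1.613 -0.086  1.3  ]
d cm [  4.529 -24.204  -1.614] turn [ 0.926  1.215 -0.871] yaw now 89.43556479712736 q [-0.677  0.03   0.544  2.042 -0.031  1.051  1.443]
```

Emit:
send_rows:
  steps:
    - {"dx":0,"dy":-4,"dz":-0.2,"wx":0.3,"wy":0.6,"wz":-0.4}
    - {"dx":0,"dy":-4,"dz":-0.2,"wx":0.3,"wy":0.6,"wz":-0.4}
    - {"dx":0,"dy":-4,"dz":-0.2,"wx":0.3,"wy":0.2,"wz":-0.2}
    - {"dx":0,"dy":-4,"dz":-0.2,"wx":0,"wy":0,"wz":0}
    - {"dx":0.5,"dy":-3.8,"dz":-0.2,"wx":0,"wy":0,"wz":0}
    - {"dx":1,"dy":-2.2,"dz":0,"wx":0,"wy":0,"wz":0}
    - {"dx":1,"dy":-0.8,"dz":0,"wx":0,"wy":0,"wz":0}
    - {"dx":0.7,"dy":0,"dz":0,"wx":0,"wy":0,"wz":0}
  hand: 1

```text
t: 8.07
ee_pos: [0.4474, -0.2226, 0.125]
orientation: [0.714, 0.014, 0.7, -0.015]
wrist_force: [-0.9, 0.9, 0.7]
width: 0.0854
```

```bash
python3 -c "
from h import *
delta([.444,-.220,.0285],88.5)"
```

```text
t 8.07 pos [ 0.447 -0.223  0.125] w 0.0854 F [-0.871  0.904  0.741]
d cm [ 9.643  0.251 -0.539] turn [-0.787  1.132  0.06 ] yaw now 87.71247810334225 q [-0.338  0.188  0.785  1.984 -0.165  1.011  2.054]
```

Emit:
send_rows:
  steps:
    - {"dx":2.8,"dy":0.1,"dz":-0.3,"wx":-0.4,"wy":0.8,"wz":0}
    - {"dx":3,"dy":0.1,"dz":-0.2,"wx":-0.4,"wy":0.3,"wz":0}
    - {"dx":2,"dy":0,"dz":0,"wx":0,"wy":0,"wz":0}
    - {"dx":0.8,"dy":0,"dz":0,"wx":0,"wy":0,"wz":0}
    - {"dx":0.2,"dy":0,"dz":0,"wx":0,"wy":0,"wz":0}
  hand: 1

```text
t: 8.48
ee_pos: [0.4465, -0.219, 0.0357]
orientation: [0.71, 0.009, 0.705, -0.009]
wrist_force: [-0.3, -0.2, 0.1]
width: 0.085
```

```bash
python3 -c "
from h import *
delta([.444,-.220,.0285],88.5)"
```

```text
t 8.48 pos [ 0.447 -0.219  0.036] w 0.085 F [-0.349 -0.202  0.096]
d cm [ 0.721 -0.11  -0.254] turn [0.038 0.401 0.012] yaw now 88.53830332360026 q [-0.262  0.358  0.717  2.043 -0.317  0.843  2.181]
```

Lowering 0.5 cm more, then pushing toward +y.

Emit:
send_rows:
  steps:
    - {"dx":0.5,"dy":0.3,"dz":-0.1,"wx":0,"wy":0.3,"wz":0}
    - {"dx":0.2,"dy":0.5,"dz":0,"wx":0,"wy":0,"wz":0}
    - {"dx":0,"dy":0.4,"dz":0,"wx":0,"wy":0,"wz":0}
    - {"dx":0,"dy":0.3,"dz":0,"wx":0,"wy":0,"wz":0}
  hand: 1

```text
t: 8.82
ee_pos: [0.4479, -0.2024, 0.0308]
orientation: [0.709, 0.009, 0.705, -0.009]
wrist_force: [-0.5, -3.1, -1.3]
width: 0.0854
```

Emit:
send_rows:
  steps:
    - {"dx":0,"dy":0.3,"dz":0,"wx":0,"wy":0,"wz":0}
    - {"dx":0,"dy":0.3,"dz":0,"wx":0,"wy":0,"wz":0}
  hand: 1

```text
t: 8.98
ee_pos: [0.4488, -0.1959, 0.032]
orientation: [0.71, 0.008, 0.705, -0.009]
wrist_force: [0.1, -2.0, -1.3]
width: 0.0854
```

Emit:
send_rows:
  steps:
    - {"dx":0,"dy":0.3,"dz":0,"wx":0,"wy":0,"wz":0}
  hand: 1

```text
t: 9.07
ee_pos: [0.4491, -0.1927, 0.0324]
orientation: [0.71, 0.008, 0.704, -0.009]
wrist_force: [-0.7, -2.1, -2.4]
width: 0.0855
```

Emit:
send_rows:
  steps:
    - {"dx":0,"dy":0.3,"dz":0,"wx":0,"wy":0,"wz":0}
  hand: 1

```text
t: 9.15
ee_pos: [0.4494, -0.1894, 0.0327]
orientation: [0.71, 0.008, 0.704, -0.009]
wrist_force: [-0.4, -1.9, -1.7]
width: 0.0853
```

Emit:
send_rows:
  steps:
    - {"dx":0,"dy":0.3,"dz":0,"wx":0,"wy":0,"wz":0}
  hand: 1

```text
t: 9.23
ee_pos: [0.4495, -0.1862, 0.0329]
orientation: [0.71, 0.008, 0.704, -0.009]
wrist_force: [-0.8, -1.8, -2.1]
width: 0.0853
```

Emit:
send_rows:
  steps:
    - {"dx":0.15,"dy":0.2,"dz":0,"wx":0,"wy":0,"wz":0}
    - {"dx":0.05,"dy":0.3,"dz":0,"wx":0,"wy":0,"wz":0}
  hand: 1

```text
t: 9.4
ee_pos: [0.4504, -0.1816, 0.0315]
orientation: [0.711, 0.008, 0.703, -0.01]
wrist_force: [-0.7, -5.3, 2.6]
width: 0.0853
```

Emit:
send_rows:
  steps:
    - {"dx":0.05,"dy":0.3,"dz":0,"wx":0,"wy":0,"wz":0}
  hand: 1

```text
t: 9.48
ee_pos: [0.4508, -0.1788, 0.0313]
orientation: [0.711, 0.008, 0.703, -0.01]
wrist_force: [-0.5, -4.2, 3.3]
width: 0.0853
```

Emit:
send_rows:
  steps:
    - {"dx":0,"dy":-0.5,"dz":0,"wx":0,"wy":0,"wz":0}
    - {"dx":0,"dy":-0.5,"dz":0,"wx":0,"wy":0,"wz":0}
    - {"dx":0,"dy":0,"dz":0,"wx":0,"wy":0,"wz":0}
  hand: 1

```text
t: 9.73
ee_pos: [0.4506, -0.1874, 0.0309]
orientation: [0.711, 0.008, 0.703, -0.008]
wrist_force: [-0.3, 0.6, -0.4]
width: 0.0852
```

```bash
python3 -c "
from h import *
delta([.444,-.220,.0285],88.5)
snap('wrist','w4')"
```

```text
t 9.73 pos [ 0.451 -0.187  0.031] w 0.0852 F [-0.276  0.61  -0.356]
d cm [ 0.234 -3.277 -0.585] turn [0.177 0.606 0.044] yaw now 88.67658512464142 q [-0.325  0.342  0.709  2.071 -0.307  0.82   2.114]
```

View pics/w4.png

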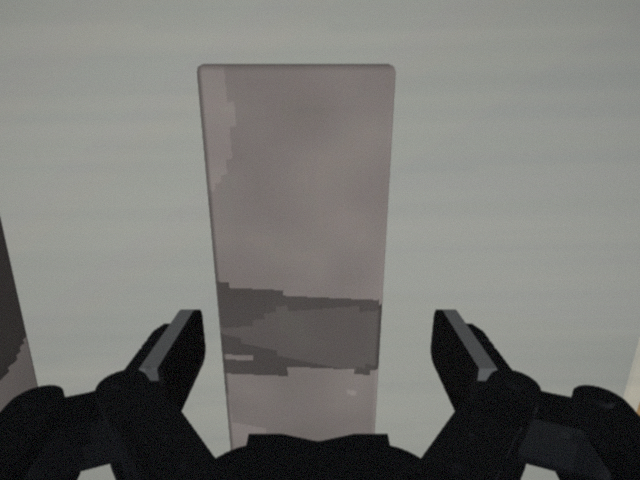

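Readings conflict: 1.9 N with the finger lifting the stone and about 4.7 N with it pressing down. I'll retest with the other finger, pushing -y and avoiding vertical load.

Emit:
send_rows:
  steps:
    - {"dx":0,"dy":-0.6,"dz":-0.2,"wx":0,"wy":0.3,"wz":0}
    - {"dx":0,"dy":-0.6,"dz":-0.2,"wx":0,"wy":0.3,"wz":0}
    - {"dx":0,"dy":-0.4,"dz":0,"wx":0,"wy":0,"wz":0}
    - {"dx":0,"dy":-0.3,"dz":0,"wx":0,"wy":0,"wz":0}
    - {"dx":0,"dy":-0.3,"dz":0,"wx":0,"wy":0,"wz":0}
    - {"dx":0,"dy":-0.3,"dz":0,"wx":0,"wy":0,"wz":0}
  hand: 1

```text
t: 10.28
ee_pos: [0.4451, -0.2131, 0.0303]
orientation: [0.706, 0.009, 0.708, -0.007]
wrist_force: [-0.5, 4.4, 1.6]
width: 0.0853
```

Emit:
send_rows:
  steps:
    - {"dx":0,"dy":-0.3,"dz":0,"wx":0,"wy":0,"wz":0}
  hand: 1

```text
t: 10.37
ee_pos: [0.4451, -0.2159, 0.0303]
orientation: [0.706, 0.009, 0.708, -0.007]
wrist_force: [0.1, 3.7, 1.3]
width: 0.0853
```

Emit:
send_rows:
  steps:
    - {"dx":0,"dy":-0.3,"dz":0,"wx":0,"wy":0,"wz":0}
  hand: 1

```text
t: 10.45
ee_pos: [0.4451, -0.2188, 0.0302]
orientation: [0.706, 0.009, 0.708, -0.007]
wrist_force: [0.3, 3.4, 2.1]
width: 0.0855
```

Emit:
send_rows:
  steps:
    - {"dx":0,"dy":-0.3,"dz":0,"wx":0,"wy":0,"wz":0}
  hand: 1

```text
t: 10.53
ee_pos: [0.4452, -0.2217, 0.0302]
orientation: [0.706, 0.009, 0.708, -0.006]
wrist_force: [0.2, 4.1, 1.3]
width: 0.0856
```

Emit:
send_rows:
  steps:
    - {"dx":0,"dy":-0.3,"dz":0,"wx":0,"wy":0,"wz":0}
  hand: 1

```text
t: 10.62
ee_pos: [0.4452, -0.2247, 0.0302]
orientation: [0.706, 0.009, 0.708, -0.006]
wrist_force: [-0.7, 4.0, 2.0]
width: 0.0856
```

Emit:
send_rows:
  steps:
    - {"dx":0,"dy":-0.3,"dz":0,"wx":0,"wy":0,"wz":0}
  hand: 1

```text
t: 10.7
ee_pos: [0.4451, -0.2278, 0.0302]
orientation: [0.706, 0.009, 0.708, -0.006]
wrist_force: [-0.2, 3.1, 0.4]
width: 0.0855
```

```bash
python3 -c "
from h import *
delta([.444,-.220,.0285],88.5)
snap('wrist','w5')"
```

```text
t 10.7 pos [ 0.445 -0.228  0.03 ] w 0.0855 F [-0.221  3.138  0.431]
d cm [ 0.17   0.777 -0.129] turn [ 0.291 -0.182 -0.25 ] yaw now 88.79056645367879 q [-0.232  0.382  0.709  2.03  -0.333  0.849  2.216]
```

View pics/w5.png

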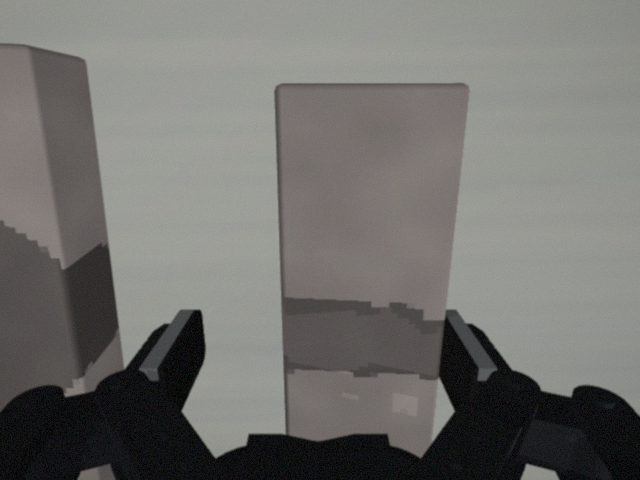

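Steady drag of 3.1–4.4 N at about 1.5 N of press lies between the two grades. For a cleaner test I'll grip the stone, weigh it, then slide it on the glass under a measured normal force.

Emit:
send_rows:
  steps:
    - {"dx":0.1,"dy":0.5,"dz":0,"wx":0,"wy":0,"wz":0}
    - {"dx":0.1,"dy":0.2,"dz":0,"wx":0,"wy":0,"wz":0}
    - {"dx":0,"dy":0,"dz":0,"wx":0,"wy":0,"wz":0}
    - {"dx":0,"dy":0,"dz":0,"wx":0,"wy":0,"wz":0}
    - {"dx":0,"dy":0,"dz":0,"wx":0,"wy":0,"wz":0}
    - {"dx":0,"dy":0,"dz":0,"wx":0,"wy":0,"wz":0}
  hand: 0

```text
t: 11.25
ee_pos: [0.4456, -0.2212, 0.0285]
orientation: [0.706, 0.009, 0.708, -0.007]
wrist_force: [0.6, 1.2, 2.0]
width: 0.0545
```

Emit:
send_rows:
  steps:
    - {"dx":-0.5,"dy":0,"dz":0,"wx":0,"wy":0,"wz":0}
    - {"dx":-0.5,"dy":0,"dz":0,"wx":0,"wy":0,"wz":0}
    - {"dx":0,"dy":0,"dz":0,"wx":0,"wy":0,"wz":0}
    - {"dx":0,"dy":0,"dz":0,"wx":0,"wy":0,"wz":0}
  hand: 0

```text
t: 11.58
ee_pos: [0.4428, -0.2213, 0.0375]
orientation: [0.705, 0.009, 0.71, -0.007]
wrist_force: [-0.6, 0.5, -8.0]
width: 0.0542
```

Emit:
send_rows:
  steps:
    - {"dx":0,"dy":0,"dz":0,"wx":0,"wy":0,"wz":0}
  hand: 0

```text
t: 11.67
ee_pos: [0.4424, -0.2213, 0.0373]
orientation: [0.704, 0.009, 0.71, -0.007]
wrist_force: [0.4, -0.1, -7.7]
width: 0.0541
```

```bash
python3 -c "
from h import *
delta([.444,-.220,.0285],88.5)"
```

```text
t 11.67 pos [ 0.442 -0.221  0.037] w 0.0541 F [ 0.402 -0.068 -7.731]
d cm [0.881 0.132 0.16 ] turn [ 0.185 -0.436 -0.123] yaw now 88.68487129704914 q [-0.259  0.36   0.721  2.037 -0.31   0.861  2.185]
```

Emit:
send_rows:
  steps:
    - {"dx":0.5,"dy":0,"dz":0.1,"wx":0,"wy":-0.4,"wz":-0.1}
    - {"dx":0.3,"dy":0,"dz":0,"wx":0,"wy":0,"wz":0}
    - {"dx":0.1,"dy":0,"dz":0,"wx":0,"wy":0,"wz":0}
    - {"dx":0.05,"dy":0.2,"dz":0,"wx":0,"wy":0,"wz":0}
    - {"dx":0.05,"dy":0.3,"dz":0,"wx":0,"wy":0,"wz":0}
  hand: 0

```text
t: 12.08
ee_pos: [0.4444, -0.2188, 0.0286]
orientation: [0.708, 0.009, 0.706, -0.009]
wrist_force: [-0.7, -3.5, 0.3]
width: 0.0537
```

Emit:
send_rows:
  steps:
    - {"dx":0.05,"dy":0.3,"dz":0,"wx":0,"wy":0,"wz":0}
    - {"dx":0.05,"dy":0.3,"dz":0,"wx":0,"wy":0,"wz":0}
  hand: 0

```text
t: 12.25
ee_pos: [0.4455, -0.2147, 0.0286]
orientation: [0.709, 0.008, 0.705, -0.011]
wrist_force: [-1.8, -4.3, 6.3]
width: 0.0536
```

Emit:
send_rows:
  steps:
    - {"dx":0.05,"dy":0.3,"dz":0,"wx":0,"wy":0,"wz":0}
  hand: 0

```text
t: 12.33
ee_pos: [0.4461, -0.2124, 0.0287]
orientation: [0.709, 0.008, 0.705, -0.011]
wrist_force: [-1.5, -5.0, 6.4]
width: 0.0542
```

Emit:
send_rows:
  steps:
    - {"dx":0.1,"dy":0.3,"dz":0,"wx":0,"wy":0,"wz":0}
  hand: 0

```text
t: 12.42
ee_pos: [0.4469, -0.2107, 0.0286]
orientation: [0.71, 0.008, 0.704, -0.012]
wrist_force: [-5.3, -8.8, 19.4]
width: 0.0542
```

Emit:
send_rows:
  steps:
    - {"dx":-0.1,"dy":0,"dz":0,"wx":0,"wy":0,"wz":0}
    - {"dx":-0.05,"dy":-0.5,"dz":0,"wx":0,"wy":-0.3,"wz":0}
    - {"dx":0.05,"dy":-1,"dz":0,"wx":0,"wy":0,"wz":0}
    - {"dx":0.05,"dy":-1,"dz":0,"wx":0,"wy":0,"wz":0}
  hand: 0

```text
t: 12.75
ee_pos: [0.4468, -0.2319, 0.0285]
orientation: [0.712, 0.008, 0.702, -0.008]
wrist_force: [-0.4, 6.6, 8.1]
width: 0.054
```

Emit:
send_rows:
  steps:
    - {"dx":0.05,"dy":-1,"dz":0,"wx":0,"wy":0,"wz":0}
  hand: 0

```text
t: 12.83
ee_pos: [0.4474, -0.2414, 0.0285]
orientation: [0.712, 0.008, 0.702, -0.007]
wrist_force: [-0.4, 6.9, 13.3]
width: 0.0542
```

Emit:
send_rows:
  steps:
    - {"dx":0.1,"dy":-1,"dz":0,"wx":0,"wy":0,"wz":0}
  hand: 0

```text
t: 12.92
ee_pos: [0.4486, -0.2512, 0.0284]
orientation: [0.713, 0.009, 0.701, -0.006]
wrist_force: [-0.5, 10.4, 24.5]
width: 0.0536
```

```bash
python3 -c "
from h import *
delta([.444,-.220,.0285],88.5)"
```

```text
t 12.92 pos [ 0.449 -0.251  0.028] w 0.0536 F [-0.493 10.397 24.515]
d cm [-0.003  3.109 -0.521] turn [ 0.331  0.904 -0.226] yaw now 88.83258443338075 q [-0.176  0.404  0.701  2.009 -0.362  0.838  2.279]
```

Emit:
send_rows:
  steps:
    - {"dx":-0.3,"dy":0,"dz":-0.1,"wx":0,"wy":0.4,"wz":0}
    - {"dx":-0.3,"dy":0.5,"dz":-0.1,"wx":0,"wy":0.4,"wz":-0.1}
    - {"dx":0.2,"dy":1,"dz":0,"wx":0,"wy":0,"wz":0}
    - {"dx":0.2,"dy":1,"dz":0,"wx":0,"wy":0,"wz":0}
  hand: 0

```text
t: 13.25
ee_pos: [0.4455, -0.2295, 0.0298]
orientation: [0.707, 0.009, 0.707, -0.009]
wrist_force: [0.5, 0.8, -8.8]
width: 0.0541
```

Emit:
send_rows:
  steps:
    - {"dx":0.1,"dy":1,"dz":0,"wx":0,"wy":0,"wz":0}
  hand: 0

```text
t: 13.33
ee_pos: [0.4456, -0.2185, 0.0284]
orientation: [0.707, 0.009, 0.707, -0.009]
wrist_force: [0.5, -8.8, 15.1]
width: 0.054
```

Emit:
send_rows:
  steps:
    - {"dx":0.05,"dy":1,"dz":0,"wx":0,"wy":0,"wz":0}
  hand: 0

```text
t: 13.42
ee_pos: [0.4468, -0.2082, 0.0285]
orientation: [0.708, 0.009, 0.706, -0.01]
wrist_force: [-0.9, -6.4, 11.3]
width: 0.0542
```

Emit:
send_rows:
  steps:
    - {"dx":0.05,"dy":1,"dz":0,"wx":0,"wy":0,"wz":0}
  hand: 0

```text
t: 13.5
ee_pos: [0.448, -0.1975, 0.0286]
orientation: [0.709, 0.008, 0.705, -0.01]
wrist_force: [-0.9, -3.0, 2.5]
width: 0.0543
```

Emit:
send_rows:
  steps:
    - {"dx":0.05,"dy":0.5,"dz":0,"wx":0,"wy":0,"wz":0}
  hand: 0

```text
t: 13.58
ee_pos: [0.4491, -0.191, 0.0286]
orientation: [0.709, 0.008, 0.705, -0.01]
wrist_force: [-0.8, -3.4, 2.1]
width: 0.0542
```

```bash
python3 -c "
from h import *
delta([.444,-.220,.0285],88.5)
s=read_state(); print(s['wrist_torque'])"
```

```text
t 13.58 pos [ 0.449 -0.191  0.029] w 0.0542 F [-0.821 -3.379  2.148]
d cm [ 0.014 -2.913 -0.44 ] turn [0.078 0.394 0.168] yaw now 88.57693042230122 q [-0.319  0.35   0.711  2.07  -0.31   0.818  2.121]
[-0.524  0.139 -0.023]
```

Every sample for s2 gives a friction ratio of about 0.35, which matches neither grade. I'll set it down and run the same tests on s1 to compare.

Emit:
send_rows:
  steps:
    - {"dx":0,"dy":0,"dz":0,"wx":0,"wy":0,"wz":0}
    - {"dx":0,"dy":0,"dz":0,"wx":0,"wy":0,"wz":0}
    - {"dx":0,"dy":0,"dz":0,"wx":0,"wy":0,"wz":0}
    - {"dx":-2,"dy":0,"dz":0,"wx":0,"wy":0,"wz":0}
    - {"dx":-3,"dy":0,"dz":0,"wx":0,"wy":0,"wz":0}
    - {"dx":-2,"dy":-1.5,"dz":0,"wx":0,"wy":0,"wz":0}
    - {"dx":0,"dy":-3.5,"dz":0,"wx":0,"wy":0,"wz":0}
    - {"dx":0,"dy":-4,"dz":0,"wx":0.4,"wy":0,"wz":0}
    - {"dx":0,"dy":-4,"dz":-0.2,"wx":0.4,"wy":0,"wz":0}
    - {"dx":0,"dy":-1.5,"dz":-0.2,"wx":0.4,"wy":0,"wz":0}
  hand: 1

```text
t: 14.42
ee_pos: [0.4443, -0.3324, 0.1019]
orientation: [0.71, 0.011, 0.704, -0.01]
wrist_force: [0.3, 0.2, -0.7]
width: 0.085
```

```bash
python3 -c "
from h import *
delta([.433,-.338,.03],86.7)
s,c=snap('wrist','w6')"
```

```text
t 14.42 pos [ 0.444 -0.332  0.102] w 0.085 F [ 0.278  0.172 -0.714]
d cm [ 7.18  -0.598 -1.172] turn [ 1.654  0.487 -0.088] yaw now 88.35423125890621 q [-0.094  0.39   0.791  1.856 -0.33   1.022  2.375]
```

View pics/w6.png

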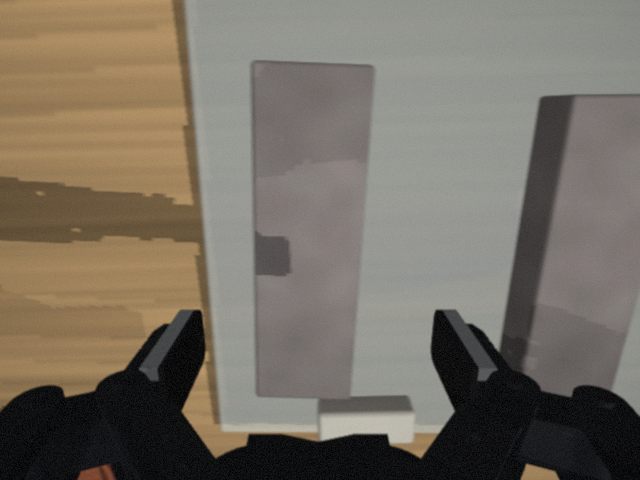

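Emit:
send_rows:
  steps:
    - {"dx":1,"dy":0,"dz":-0.6,"wx":0.8,"wy":0.3,"wz":0}
    - {"dx":2.5,"dy":0,"dz":-0.4,"wx":0.8,"wy":0.1,"wz":0}
    - {"dx":2,"dy":0,"dz":-0.1,"wx":0,"wy":0,"wz":0}
    - {"dx":0.8,"dy":0,"dz":0,"wx":0,"wy":0,"wz":0}
    - {"dx":0.2,"dy":0,"dz":0,"wx":0,"wy":0,"wz":0}
  hand: 1

```text
t: 14.88
ee_pos: [0.4298, -0.3353, 0.0328]
orientation: [0.707, 0.024, 0.707, -0.024]
wrist_force: [-1.0, 0.6, -0.4]
width: 0.0853
```

```bash
python3 -c "
from h import *
delta([.433,-.338,.03],86.7)"
```

```text
t 14.88 pos [ 0.43  -0.335  0.033] w 0.0853 F [-0.962  0.635 -0.441]
d cm [ 0.285 -0.25   0.338] turn [-0.606 -0.007 -0.003] yaw now 86.09429873375987 q [-0.036  0.484  0.742  1.918 -0.414  0.897  2.416]
```

Emit:
send_rows:
  steps:
    - {"dx":0.2,"dy":0.3,"dz":0.2,"wx":-0.3,"wy":0,"wz":0}
    - {"dx":0,"dy":0.4,"dz":0,"wx":-0.2,"wy":0,"wz":0}
    - {"dx":0,"dy":0.4,"dz":0,"wx":0,"wy":0,"wz":0}
    - {"dx":0,"dy":0.3,"dz":0,"wx":0,"wy":0,"wz":0}
    - {"dx":0,"dy":0.3,"dz":0,"wx":0,"wy":0,"wz":0}
  hand: 1

```text
t: 15.3
ee_pos: [0.4339, -0.3165, 0.032]
orientation: [0.707, 0.02, 0.707, -0.02]
wrist_force: [0.3, -1.4, -1.2]
width: 0.0853
```

Emit:
send_rows:
  steps:
    - {"dx":0,"dy":0.3,"dz":0,"wx":0,"wy":0,"wz":0}
  hand: 1

```text
t: 15.38
ee_pos: [0.4345, -0.3132, 0.0326]
orientation: [0.707, 0.02, 0.706, -0.02]
wrist_force: [0.1, -1.1, -0.9]
width: 0.0854
```

Emit:
send_rows:
  steps:
    - {"dx":0,"dy":0.3,"dz":0,"wx":0,"wy":0,"wz":0}
  hand: 1

```text
t: 15.47
ee_pos: [0.4351, -0.31, 0.033]
orientation: [0.708, 0.02, 0.706, -0.021]
wrist_force: [-0.8, -1.2, -0.9]
width: 0.0854
```

Emit:
send_rows:
  steps:
    - {"dx":0,"dy":0.3,"dz":0,"wx":0,"wy":0,"wz":0}
  hand: 1

```text
t: 15.55
ee_pos: [0.4354, -0.3067, 0.0333]
orientation: [0.708, 0.02, 0.706, -0.021]
wrist_force: [-0.6, -2.1, -1.8]
width: 0.0852
```

Emit:
send_rows:
  steps:
    - {"dx":0,"dy":0.3,"dz":0,"wx":0,"wy":0,"wz":0}
  hand: 1

```text
t: 15.63
ee_pos: [0.4358, -0.3035, 0.0335]
orientation: [0.708, 0.02, 0.706, -0.021]
wrist_force: [0.3, -1.5, -0.8]
width: 0.0857
```

Emit:
send_rows:
  steps:
    - {"dx":0,"dy":0.3,"dz":0,"wx":0,"wy":0,"wz":0}
  hand: 1

```text
t: 15.72
ee_pos: [0.436, -0.3002, 0.0336]
orientation: [0.708, 0.02, 0.706, -0.021]
wrist_force: [-0.1, -0.6, 0.3]
width: 0.0855
```

s1 averages about 1.3 N, like s3. Running the gripped slide on s1 as well.

Emit:
send_rows:
  steps:
    - {"dx":0.3,"dy":-0.8,"dz":0,"wx":0,"wy":0.2,"wz":0}
    - {"dx":0.2,"dy":-0.4,"dz":0,"wx":0,"wy":0,"wz":0}
    - {"dx":0,"dy":0,"dz":0,"wx":0,"wy":0,"wz":0}
    - {"dx":0,"dy":0,"dz":0,"wx":0,"wy":0,"wz":0}
    - {"dx":0,"dy":0,"dz":0,"wx":0,"wy":0,"wz":0}
    - {"dx":0,"dy":0,"dz":0,"wx":0,"wy":0,"wz":0}
  hand: 0

```text
t: 16.22
ee_pos: [0.4361, -0.3126, 0.0285]
orientation: [0.707, 0.02, 0.707, -0.02]
wrist_force: [-0.9, 1.5, 3.5]
width: 0.0539
```

Emit:
send_rows:
  steps:
    - {"dx":0.05,"dy":0.3,"dz":0,"wx":0,"wy":0,"wz":0}
    - {"dx":0.1,"dy":0.4,"dz":0,"wx":0,"wy":0,"wz":0}
    - {"dx":0.1,"dy":0.4,"dz":0,"wx":0,"wy":0,"wz":0}
  hand: 0

```text
t: 16.47
ee_pos: [0.4378, -0.306, 0.0285]
orientation: [0.709, 0.019, 0.705, -0.023]
wrist_force: [-0.9, -3.7, 12.6]
width: 0.0541
```

Emit:
send_rows:
  steps:
    - {"dx":0.1,"dy":0.4,"dz":0,"wx":0,"wy":0,"wz":0}
  hand: 0

```text
t: 16.55
ee_pos: [0.4386, -0.3034, 0.0285]
orientation: [0.709, 0.019, 0.704, -0.024]
wrist_force: [-1.5, -2.6, 10.3]
width: 0.0539
```

Emit:
send_rows:
  steps:
    - {"dx":0.1,"dy":0.4,"dz":0,"wx":0,"wy":0,"wz":0}
  hand: 0

```text
t: 16.63
ee_pos: [0.4393, -0.3007, 0.0286]
orientation: [0.71, 0.018, 0.703, -0.025]
wrist_force: [-1.0, -3.1, 11.8]
width: 0.0538
```

```bash
python3 -c "
from h import *
delta([.475,.147,.03],88.7)"
```

```text
t 16.63 pos [ 0.439 -0.301  0.029] w 0.0538 F [-0.993 -3.146 11.753]
d cm [-0.562 44.902  0.8  ] turn [-2.241  0.537  0.553] yaw now 86.45640202191207 q [-0.115  0.456  0.744  1.964 -0.4    0.858  2.35 ]
```

s1 slides at 3.0–3.8 N under about 18–20 N, a ratio of 0.17–0.19, so it's fine. s3 is fine too (about 0.19). At least one stone must be coarse, and s2 drags about twice as much, so s2 is the coarse one. Moving s1 to the narrow compartment.

Emit:
send_rows:
  steps:
    - {"dx":-3,"dy":0,"dz":0,"wx":0,"wy":0.3,"wz":0.2}
    - {"dx":-4,"dy":0,"dz":0,"wx":0,"wy":0.3,"wz":0.2}
    - {"dx":-4,"dy":1.5,"dz":0,"wx":0,"wy":0,"wz":0}
    - {"dx":-1,"dy":3.5,"dz":0,"wx":-0.3,"wy":0,"wz":0}
    - {"dx":0,"dy":4.1,"dz":0,"wx":-0.3,"wy":0,"wz":0}
    - {"dx":0,"dy":4.1,"dz":0.1,"wx":-0.3,"wy":0,"wz":0}
    - {"dx":0,"dy":4.1,"dz":0.1,"wx":-0.3,"wy":0,"wz":0}
    - {"dx":0,"dy":4.1,"dz":0.2,"wx":-0.3,"wy":0,"wz":0}
    - {"dx":0,"dy":4.1,"dz":0.2,"wx":0,"wy":0,"wz":0}
    - {"dx":0,"dy":4.1,"dz":0.2,"wx":0,"wy":0,"wz":0}
  hand: 0

```text
t: 17.47
ee_pos: [0.452, -0.0038, 0.1446]
orientation: [0.701, 0.018, 0.713, -0.02]
wrist_force: [2.6, -0.4, -7.0]
width: 0.0542
```

```bash
python3 -c "
from h import *
delta([.480,.318,.0545],88.7)"
```

```text
t 17.47 pos [ 0.452 -0.004  0.145] w 0.0542 F [ 2.611 -0.411 -7.048]
d cm [ 8.869 32.322  1.223] turn [-1.776 -0.994  0.207] yaw now 86.92564258477633 q [-0.728  0.042  0.656  2.046 -0.027  1.081  1.458]
```

Emit:
send_rows:
  steps:
    - {"dx":0,"dy":4.1,"dz":0.2,"wx":-0.4,"wy":-0.5,"wz":0.1}
    - {"dx":0,"dy":4.1,"dz":0.2,"wx":-0.4,"wy":-0.5,"wz":0.1}
    - {"dx":0,"dy":4.1,"dz":0.2,"wx":-0.4,"wy":-0.1,"wz":0}
    - {"dx":0,"dy":4.1,"dz":0.2,"wx":-0.4,"wy":0,"wz":0}
    - {"dx":0,"dy":4.1,"dz":0.2,"wx":0,"wy":0,"wz":0}
    - {"dx":0,"dy":4.1,"dz":0.1,"wx":0,"wy":0,"wz":0}
    - {"dx":0,"dy":3.6,"dz":0,"wx":0,"wy":0,"wz":0}
    - {"dx":0,"dy":1.8,"dz":0,"wx":0,"wy":0,"wz":0}
    - {"dx":0,"dy":0.6,"dz":0,"wx":0,"wy":0,"wz":0}
    - {"dx":0,"dy":0,"dz":0,"wx":0,"wy":0,"wz":0}
  hand: 0

```text
t: 18.3
ee_pos: [0.4577, 0.3174, 0.1313]
orientation: [0.701, 0.001, 0.713, -0.007]
wrist_force: [-0.7, -0.7, -7.2]
width: 0.0541
```

```bash
python3 -c "
from h import *
delta([.480,.318,.0545],88.7)
s,c=snap('wrist','w7')"
```

```text
t 18.3 pos [0.458 0.317 0.131] w 0.0541 F [-0.702 -0.714 -7.24 ]
d cm [7.64  0.151 2.352] turn [ 0.617 -0.941  0.454] yaw now 89.3209845928147 q [-1.036  0.305  0.413  1.791 -0.14   1.092  0.986]
```

View pics/w7.png

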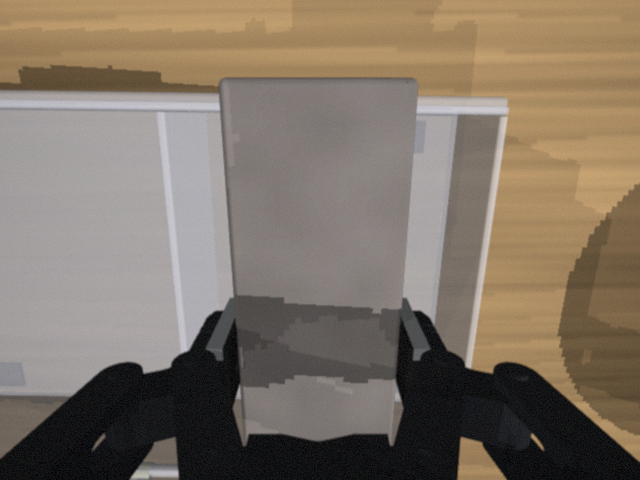

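Near end of the stone overhangs the near rim, so it has to go about 23 mm forward before the descent.

Emit:
send_rows:
  steps:
    - {"dx":0,"dy":0.1,"dz":1.2,"wx":0.3,"wy":-0.5,"wz":0.2}
    - {"dx":0,"dy":0.1,"dz":0.8,"wx":0.3,"wy":-0.4,"wz":0.2}
    - {"dx":0.8,"dy":0,"dz":0.2,"wx":0,"wy":0,"wz":0}
    - {"dx":1.2,"dy":0,"dz":0,"wx":0,"wy":0,"wz":0}
    - {"dx":0.8,"dy":0,"dz":0,"wx":0,"wy":0,"wz":0}
  hand: 0

```text
t: 18.77
ee_pos: [0.4835, 0.3105, 0.1011]
orientation: [0.707, 0.01, 0.707, -0.013]
wrist_force: [-1.4, 0.3, -7.3]
width: 0.0536
```

```bash
python3 -c "
from h import *
delta([.480,.318,.0545],88.7)"
```

```text
t 18.77 pos [0.483 0.311 0.101] w 0.0536 F [-1.403  0.306 -7.267]
d cm [ 4.657  0.75  -0.375] turn [-0.57   0.054  0.177] yaw now 88.12986064033834 q [-0.999  0.369  0.417  1.785 -0.168  1.025  1.019]
```

Emit:
send_rows:
  steps:
    - {"dx":0.5,"dy":0.5,"dz":-0.3,"wx":-0.3,"wy":0,"wz":0.1}
    - {"dx":1,"dy":0.3,"dz":-0.1,"wx":-0.2,"wy":0,"wz":0}
    - {"dx":1.2,"dy":0,"dz":0,"wx":0,"wy":0,"wz":0}
    - {"dx":1,"dy":0,"dz":0,"wx":0,"wy":0,"wz":0}
    - {"dx":0.4,"dy":0,"dz":0,"wx":0,"wy":0,"wz":0}
    - {"dx":0.1,"dy":0,"dz":0,"wx":0,"wy":0,"wz":0}
  hand: 0

```text
t: 19.27
ee_pos: [0.4791, 0.3184, 0.0541]
orientation: [0.707, 0.008, 0.707, -0.009]
wrist_force: [-5.1, -3.6, 28.6]
width: 0.0536
```

```bash
python3 -c "
from h import *
delta([.480,.318,.0545],88.7)"
```

```text
t 19.27 pos [0.479 0.318 0.054] w 0.0536 F [-5.102 -3.6   28.586]
d cm [-0.037 -0.036  0.094] turn [-0.083 -0.025  0.091] yaw now 88.61665950802403 q [-0.992  0.433  0.394  1.813 -0.2    0.936  1.036]
```

It has landed on the lower stone. Easing off the press and releasing.

Emit:
send_rows:
  steps:
    - {"dx":-0.05,"dy":0,"dz":0,"wx":0,"wy":0,"wz":0}
  hand: 0

```text
t: 19.35
ee_pos: [0.4795, 0.3187, 0.0549]
orientation: [0.707, 0.008, 0.707, -0.009]
wrist_force: [0.1, 0.7, -7.7]
width: 0.0539
```

Emit:
send_rows:
  steps:
    - {"dx":0,"dy":0,"dz":0,"wx":0,"wy":0,"wz":0}
    - {"dx":0,"dy":0,"dz":0,"wx":0,"wy":0,"wz":0}
    - {"dx":0,"dy":0,"dz":0,"wx":0,"wy":0,"wz":0}
    - {"dx":-2.5,"dy":0,"dz":0,"wx":0,"wy":0,"wz":0}
    - {"dx":-4,"dy":0,"dz":0,"wx":0,"wy":0,"wz":0}
    - {"dx":-2,"dy":0,"dz":0,"wx":0,"wy":0,"wz":0}
  hand: 0.85

```text
t: 19.85
ee_pos: [0.4789, 0.3185, 0.1397]
orientation: [0.707, 0.007, 0.708, -0.01]
wrist_force: [1.2, -0.0, 0.5]
width: 0.0725
```

```bash
python3 -c "
from h import *
delta([.447,-.191,.13],88.5)
s,c=snap('wrist','w8')
snap('side','s8')"
```

```text
t 19.85 pos [0.479 0.319 0.14 ] w 0.0725 F [ 1.229 -0.02   0.462]
d cm [  1.161 -51.01   -1.984] turn [ 0.148 -0.086  0.217] yaw now 88.6478732888866 q [-1.021  0.325  0.424  1.748 -0.145  1.103  0.996]
```

View pics/w8.png

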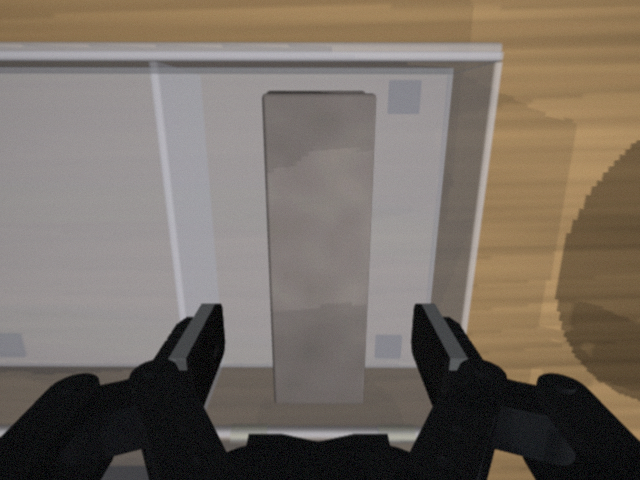

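View pics/s8.png

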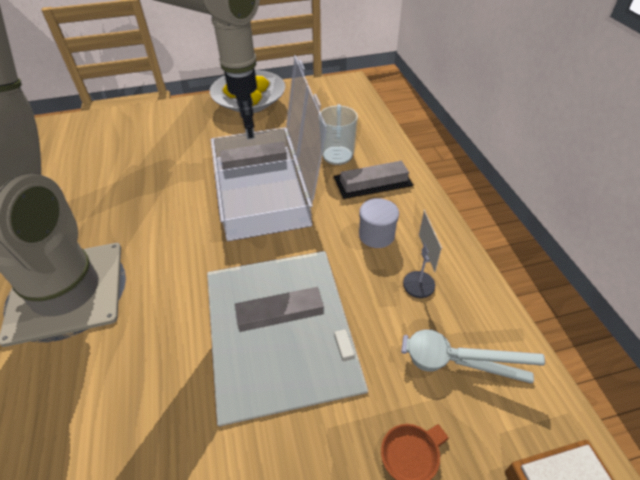

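The stones are stacked neatly in the narrow compartment (wrist picture, u 264–376, v 92–402). Going back for s2.

Emit:
send_rows:
  steps:
    - {"dx":0,"dy":-2.5,"dz":-0.1,"wx":0,"wy":0,"wz":0}
    - {"dx":0,"dy":-4.1,"dz":-0.2,"wx":0,"wy":0,"wz":0}
    - {"dx":0,"dy":-4.1,"dz":-0.2,"wx":0,"wy":0,"wz":0}
    - {"dx":0,"dy":-4.1,"dz":-0.2,"wx":0,"wy":0,"wz":0}
    - {"dx":0,"dy":-4.1,"dz":-0.2,"wx":0,"wy":0,"wz":0}
    - {"dx":0,"dy":-4.1,"dz":-0.2,"wx":0,"wy":0,"wz":0}
    - {"dx":0,"dy":-4.1,"dz":-0.2,"wx":0,"wy":0,"wz":0}
    - {"dx":0,"dy":-4.1,"dz":-0.2,"wx":0,"wy":0,"wz":0}
    - {"dx":0,"dy":-4.1,"dz":-0.2,"wx":0,"wy":0,"wz":0}
    - {"dx":0,"dy":-4.1,"dz":-0.2,"wx":0,"wy":0,"wz":0}
  hand: 1

```text
t: 20.78
ee_pos: [0.4517, -0.0725, 0.1358]
orientation: [0.709, 0.004, 0.705, 0.001]
wrist_force: [1.6, -0.2, -1.1]
width: 0.0855
```

```bash
python3 -c "
from h import *
delta([.447,-.191,.10],88.5)"
```

```text
t 20.78 pos [ 0.452 -0.072  0.136] w 0.0855 F [ 1.582 -0.238 -1.067]
d cm [  3.496 -11.879  -0.432] turn [ 1.222  0.314 -0.392] yaw now 89.72308983948638 q [-0.625  0.052  0.716  2.061 -0.048  1.037  1.681]
```

Emit:
send_rows:
  steps:
    - {"dx":0,"dy":-4,"dz":0,"wx":0.5,"wy":0.2,"wz":-0.2}
    - {"dx":0.5,"dy":-3.5,"dz":0,"wx":0.5,"wy":0.1,"wz":-0.2}
    - {"dx":1,"dy":-1.8,"dz":0,"wx":0.2,"wy":0,"wz":0}
    - {"dx":1,"dy":-0.6,"dz":0,"wx":0,"wy":0,"wz":0}
    - {"dx":0.5,"dy":0,"dz":0,"wx":0,"wy":0,"wz":0}
  hand: 1

```text
t: 21.2
ee_pos: [0.4479, -0.1861, 0.1049]
orientation: [0.709, 0.013, 0.705, -0.015]
wrist_force: [0.4, 0.8, 0.3]
width: 0.0854
```

```bash
python3 -c "
from h import *
delta([.447,-.191,.0285],88.5)
snap('wrist','w9')"
```

```text
t 21.2 pos [ 0.448 -0.186  0.105] w 0.0854 F [0.41  0.759 0.288]
d cm [ 7.644 -0.476 -0.122] turn [-0.729  0.365  0.161] yaw now 87.77039470469069 q [-0.44   0.199  0.814  2.03  -0.173  0.975  1.992]
```

View pics/w9.png

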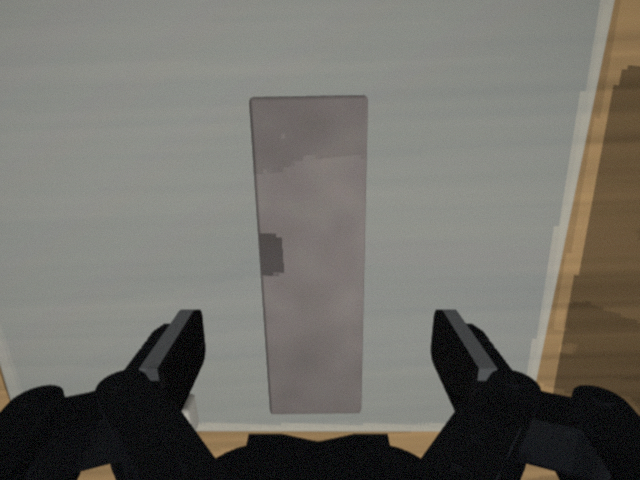

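Emit:
send_rows:
  steps:
    - {"dx":2.5,"dy":-0.1,"dz":0,"wx":-0.4,"wy":0.2,"wz":0.1}
    - {"dx":2.8,"dy":0,"dz":0,"wx":-0.3,"wy":0.1,"wz":0}
    - {"dx":1.2,"dy":0,"dz":0,"wx":0,"wy":0,"wz":0}
    - {"dx":0.4,"dy":0,"dz":0,"wx":0,"wy":0,"wz":0}
    - {"dx":0.1,"dy":0,"dz":0,"wx":0,"wy":0,"wz":0}
    - {"dx":0,"dy":0.5,"dz":0,"wx":0,"wy":0,"wz":0}
    - {"dx":0,"dy":0.5,"dz":0,"wx":0,"wy":0,"wz":0}
    - {"dx":0,"dy":0.5,"dz":0,"wx":0,"wy":0,"wz":0}
    - {"dx":0,"dy":0.5,"dz":0,"wx":0,"wy":0,"wz":0}
  hand: 1

```text
t: 22.0
ee_pos: [0.4514, -0.1597, 0.0342]
orientation: [0.708, 0.007, 0.706, -0.007]
wrist_force: [-0.4, -2.1, -2.4]
width: 0.0858
```

Emit:
send_rows:
  steps:
    - {"dx":0,"dy":0.5,"dz":0,"wx":0,"wy":0,"wz":0}
  hand: 1

```text
t: 22.08
ee_pos: [0.4518, -0.154, 0.0347]
orientation: [0.709, 0.007, 0.705, -0.007]
wrist_force: [-0.4, -1.7, -2.0]
width: 0.0856
```

Emit:
send_rows:
  steps:
    - {"dx":0,"dy":0.5,"dz":0,"wx":0,"wy":0,"wz":0}
  hand: 1

```text
t: 22.17
ee_pos: [0.4521, -0.1484, 0.0351]
orientation: [0.709, 0.007, 0.705, -0.007]
wrist_force: [-0.3, -1.3, -0.9]
width: 0.0854
```

```bash
python3 -c "
from h import *
delta([.447,-.191,.0285],88.5)
snap('wrist','w10')"
```

```text
t 22.17 pos [ 0.452 -0.148  0.035] w 0.0854 F [-0.296 -1.297 -0.948]
d cm [ 0.659 -4.274 -0.436] turn [ 0.409  0.317 -0.033] yaw now 88.90874248112446 q [-0.443  0.316  0.747  2.096 -0.294  0.826  2.031]
```

View pics/w10.png

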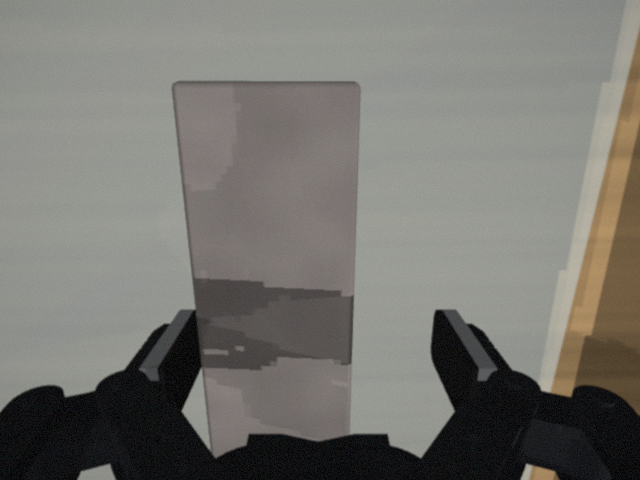

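This push gave 1.3–2.1 N with the tool lifting 1–2.4 N. That is noisy, but averaged against normal force s2's ratio stays near 0.37, against about 0.18 for both others. It stays the coarse one, given that at least one must be. Gripping it.

Emit:
send_rows:
  steps:
    - {"dx":0.4,"dy":-0.9,"dz":-0.3,"wx":0,"wy":0.2,"wz":0}
    - {"dx":0.2,"dy":-0.4,"dz":0,"wx":0,"wy":0,"wz":0}
    - {"dx":0,"dy":0,"dz":0,"wx":0,"wy":0,"wz":0}
    - {"dx":0,"dy":0,"dz":0,"wx":0,"wy":0,"wz":0}
    - {"dx":0,"dy":0,"dz":0,"wx":0,"wy":0,"wz":0}
    - {"dx":0,"dy":0,"dz":0,"wx":0,"wy":0,"wz":0}
  hand: 0

```text
t: 22.72
ee_pos: [0.4502, -0.1603, 0.0296]
orientation: [0.708, 0.007, 0.706, -0.004]
wrist_force: [-1.1, 2.5, 4.5]
width: 0.0541
```

```bash
python3 -c "
from h import *
delta([.475,.147,.025],88.7)"
```

```text
t 22.72 pos [ 0.45 -0.16  0.03] w 0.0541 F [-1.145  2.495  4.515]
d cm [ 0.589 30.765  1.97 ] turn [ 0.355  0.197 -0.234] yaw now 89.05521013948714 q [-0.407  0.335  0.74   2.091 -0.314  0.821  2.077]
```

Emit:
send_rows:
  steps:
    - {"dx":-3,"dy":0,"dz":0,"wx":0,"wy":0,"wz":0}
    - {"dx":-4,"dy":0,"dz":0,"wx":0,"wy":0,"wz":0}
    - {"dx":-3,"dy":1.5,"dz":0.1,"wx":0,"wy":0,"wz":0}
    - {"dx":0,"dy":4,"dz":0.4,"wx":0,"wy":0,"wz":0}
    - {"dx":0,"dy":4.1,"dz":0.4,"wx":0,"wy":0,"wz":0}
    - {"dx":0,"dy":4.1,"dz":0.4,"wx":0,"wy":0,"wz":0}
    - {"dx":0,"dy":4.1,"dz":0.4,"wx":0,"wy":0,"wz":0}
    - {"dx":0,"dy":4.1,"dz":0.4,"wx":0,"wy":0,"wz":0}
    - {"dx":0,"dy":4.1,"dz":0.4,"wx":0,"wy":0,"wz":0}
    - {"dx":0,"dy":2.5,"dz":0.2,"wx":0,"wy":0,"wz":0}
  hand: 0

```text
t: 23.55
ee_pos: [0.475, 0.1229, 0.1254]
orientation: [0.702, 0.013, 0.712, -0.014]
wrist_force: [0.7, -0.4, -8.2]
width: 0.0538
```

Emit:
send_rows:
  steps:
    - {"dx":0,"dy":0.8,"dz":0,"wx":0,"wy":0,"wz":0}
    - {"dx":0,"dy":0,"dz":0,"wx":0,"wy":0,"wz":0}
  hand: 0

```text
t: 23.72
ee_pos: [0.4733, 0.1374, 0.1229]
orientation: [0.701, 0.01, 0.713, -0.011]
wrist_force: [0.5, 1.0, -9.2]
width: 0.054
```

```bash
python3 -c "
from h import *
delta([.478,.147,.0256],88.7)
snap('wrist','w11')"
```

```text
t 23.72 pos [0.473 0.137 0.123] w 0.054 F [ 0.455  0.994 -9.161]
d cm [9.72  1.004 0.62 ] turn [-0.425 -1.03   0.149] yaw now 88.27589770503232 q [-0.906  0.183  0.586  1.968 -0.121  1.042  1.277]
```

View pics/w11.png

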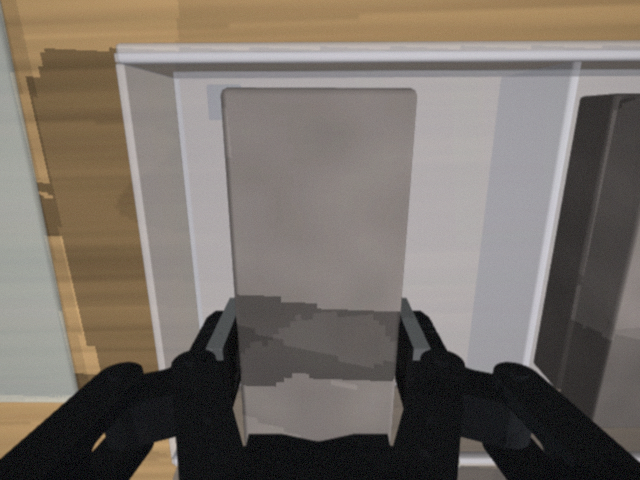

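Stone is clear of the near rim and over the wide compartment. Lowering it.

Emit:
send_rows:
  steps:
    - {"dx":0.8,"dy":0.5,"dz":0.1,"wx":-0.2,"wy":-0.5,"wz":0.1}
    - {"dx":2,"dy":0.4,"dz":0.1,"wx":-0.2,"wy":-0.5,"wz":0.1}
    - {"dx":2,"dy":0,"dz":0,"wx":0,"wy":0,"wz":0}
    - {"dx":1.8,"dy":0,"dz":0,"wx":0,"wy":0,"wz":0}
    - {"dx":0.5,"dy":0,"dz":0,"wx":0,"wy":0,"wz":0}
    - {"dx":0,"dy":0,"dz":0,"wx":0,"wy":0,"wz":0}
  hand: 0

```text
t: 24.27
ee_pos: [0.4736, 0.1342, 0.0471]
orientation: [0.706, 0.01, 0.708, -0.014]
wrist_force: [-0.5, -0.5, -7.5]
width: 0.054
```

```bash
python3 -c "
from h import *
delta([.475,.147,.0256],88.7)"
```

```text
t 24.27 pos [0.474 0.134 0.047] w 0.054 F [-0.519 -0.545 -7.548]
d cm [2.141 1.291 0.105] turn [-0.695 -0.235  0.31 ] yaw now 88.00594277179934 q [-0.87   0.301  0.561  2.034 -0.204  0.867  1.341]
```

Emit:
send_rows:
  steps:
    - {"dx":0.5,"dy":0.5,"dz":0.1,"wx":-0.4,"wy":-0.2,"wz":0.2}
    - {"dx":0.7,"dy":0.5,"dz":0,"wx":-0.3,"wy":0,"wz":0.1}
    - {"dx":0.5,"dy":0.2,"dz":0,"wx":0,"wy":0,"wz":0}
    - {"dx":0.2,"dy":0,"dz":0,"wx":0,"wy":0,"wz":0}
    - {"dx":0.1,"dy":0,"dz":0,"wx":0,"wy":0,"wz":0}
  hand: 0

```text
t: 24.68
ee_pos: [0.4766, 0.1456, 0.0277]
orientation: [0.708, 0.009, 0.706, -0.008]
wrist_force: [-0.7, -0.4, -7.5]
width: 0.0534
```

```bash
python3 -c "
from h import *
delta([.475,.147,.0256],88.7)"
```

```text
t 24.68 pos [0.477 0.146 0.028] w 0.0534 F [-0.721 -0.389 -7.529]
d cm [ 0.208  0.139 -0.169] turn [-0.108  0.118 -0.079] yaw now 88.59233523640113 q [-0.862  0.343  0.539  2.035 -0.239  0.822  1.36 ]
```

Emit:
send_rows:
  steps:
    - {"dx":0.2,"dy":0,"dz":0,"wx":0,"wy":0,"wz":0}
    - {"dx":0.05,"dy":0,"dz":0,"wx":0,"wy":0,"wz":0}
  hand: 0

```text
t: 24.85
ee_pos: [0.477, 0.1459, 0.0256]
orientation: [0.708, 0.009, 0.706, -0.008]
wrist_force: [-5.2, -2.1, 3.1]
width: 0.0543
```

Emit:
send_rows:
  steps:
    - {"dx":0,"dy":0,"dz":0,"wx":0,"wy":0,"wz":0}
    - {"dx":0,"dy":0,"dz":0,"wx":0,"wy":0,"wz":0}
    - {"dx":0,"dy":0,"dz":0,"wx":0,"wy":0,"wz":0}
    - {"dx":-2.5,"dy":0,"dz":0,"wx":0,"wy":0,"wz":0}
    - {"dx":-4,"dy":0,"dz":0,"wx":0,"wy":0,"wz":0}
    - {"dx":-4,"dy":0,"dz":0,"wx":0,"wy":0,"wz":0}
    - {"dx":-2,"dy":0,"dz":0,"wx":0,"wy":0,"wz":0}
  hand: 0.85

```text
t: 25.43
ee_pos: [0.4774, 0.1448, 0.1546]
orientation: [0.708, 0.009, 0.706, -0.009]
wrist_force: [1.2, 0.3, 0.6]
width: 0.0726
```

```bash
python3 -c "
from h import *
delta([.68,.242,.26],88.7)
snap('wrist','w12')
snap('side','s12');snap('top','t12')"
```

```text
t 25.43 pos [0.477 0.145 0.155] w 0.0726 F [1.189 0.336 0.579]
d cm [-10.476  10.232  20.042] turn [-0.166  0.198  0.017] yaw now 88.53382174978411 q [-0.939  0.136  0.598  1.938 -0.085  1.089  1.238]
```

View pics/w12.png

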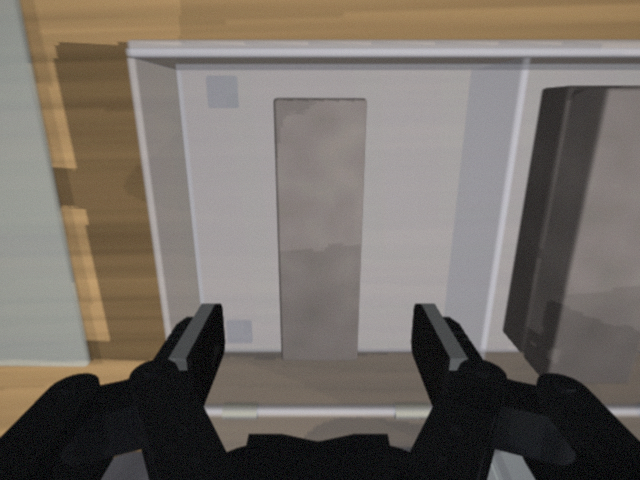

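View pics/s12.png

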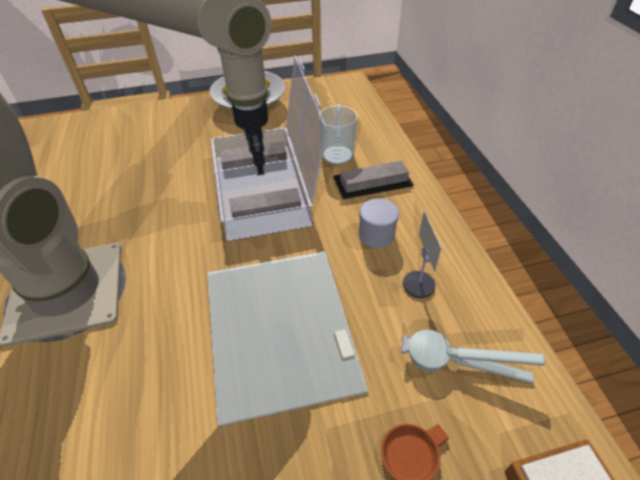

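View pics/t12.png

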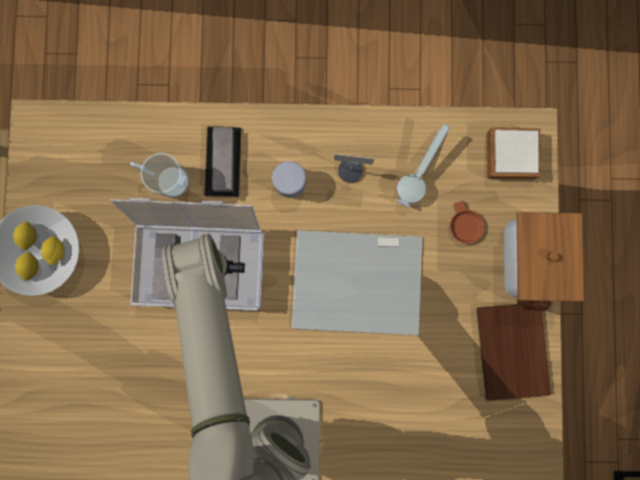

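All three stones lie flat: one in the wide compartment, two stacked in the narrow one. The bystanders look untouched. Next I rise, go over the lids and come down behind them, open jaws straddling the seam so one finger pushes each lid.

Emit:
send_rows:
  steps:
    - {"dx":-4,"dy":1,"dz":0,"wx":0,"wy":0,"wz":0}
    - {"dx":-4.1,"dy":1,"dz":0,"wx":0,"wy":0,"wz":0}
    - {"dx":-4.1,"dy":1,"dz":0,"wx":0,"wy":0,"wz":0}
    - {"dx":-4.1,"dy":1,"dz":0,"wx":0,"wy":0,"wz":0}
    - {"dx":-4,"dy":1,"dz":0,"wx":0,"wy":0,"wz":0}
    - {"dx":-1.5,"dy":1,"dz":0,"wx":0,"wy":0,"wz":0}
    - {"dx":0,"dy":1,"dz":0,"wx":0,"wy":0,"wz":0}
    - {"dx":0,"dy":0.5,"dz":0,"wx":0,"wy":0,"wz":0}
  hand: 1

```text
t: 26.25
ee_pos: [0.4761, 0.2211, 0.3703]
orientation: [0.705, 0.008, 0.709, -0.011]
wrist_force: [-0.5, 0.6, -0.9]
width: 0.0855
```

```bash
python3 -c "
from h import *
delta([.675,.242,.36],88.7)
d=np.load('top0.npz');P=d['P'];k=d['k'];c=dict(fx=k[0],fy=k[1],cx=k[2],cy=k[3])
print('tab tips',pix2(P,c,140,199,.293),pix2(P,c,212,202,.293))
print('jug',pix2(P,c,165,172,.07),'mat',pix2(P,c,223,161,.008))"
```

```text
t 26.25 pos [0.476 0.221 0.37 ] w 0.0855 F [-0.467  0.642 -0.934]
d cm [ 0.921  2.636 19.831] turn [-0.266 -0.299  0.216] yaw now 88.4342839342734 q [-1.036  0.065  0.55   1.54  -0.033  1.552  1.057]
tab tips [0.63  0.317 0.293] [0.626 0.146 0.293]
jug [0.739 0.321 0.07 ] mat [0.786 0.172 0.008]
```

Emit:
send_rows:
  steps:
    - {"dx":0,"dy":0.8,"dz":3,"wx":0,"wy":-0.1,"wz":0.1}
    - {"dx":0,"dy":0.6,"dz":4,"wx":0,"wy":-0.1,"wz":0}
    - {"dx":0,"dy":0.4,"dz":4,"wx":0,"wy":0,"wz":0}
    - {"dx":0,"dy":0.3,"dz":4,"wx":0,"wy":0,"wz":0}
    - {"dx":0,"dy":0.2,"dz":3.5,"wx":0,"wy":0,"wz":0}
    - {"dx":0,"dy":0,"dz":2,"wx":0,"wy":0,"wz":0}
    - {"dx":0,"dy":0,"dz":0.5,"wx":0,"wy":0,"wz":0}
  hand: 1

```text
t: 26.83
ee_pos: [0.692, 0.2432, 0.3496]
orientation: [0.7, 0.004, 0.714, -0.008]
wrist_force: [-1.5, 0.2, -0.0]
width: 0.0851
```

```bash
python3 -c "
from h import *
delta([.675,.242,.262],88.7)"
```

```text
t 26.83 pos [0.692 0.243 0.35 ] w 0.0851 F [-1.457  0.155 -0.019]
d cm [ 8.792 -0.103 -1.51 ] turn [ 0.305 -1.197  0.306] yaw now 89.00867375656814 q [-0.697  0.641  0.599  0.915 -0.346  1.69   1.323]
```

Emit:
send_rows:
  steps:
    - {"dx":1.5,"dy":0,"dz":-0.7,"wx":0.1,"wy":-0.5,"wz":0.1}
    - {"dx":2.5,"dy":0,"dz":-0.5,"wx":0.1,"wy":-0.5,"wz":0.1}
    - {"dx":2.5,"dy":0,"dz":0,"wx":0,"wy":0,"wz":0}
    - {"dx":1.5,"dy":0,"dz":0,"wx":0,"wy":0,"wz":0}
    - {"dx":0.4,"dy":0,"dz":0,"wx":0,"wy":0,"wz":0}
  hand: 1

```text
t: 27.25
ee_pos: [0.6787, 0.2381, 0.2496]
orientation: [0.702, 0.006, 0.712, -0.014]
wrist_force: [0.4, 0.3, -0.7]
width: 0.0856
```

```bash
python3 -c "
from h import *
delta([.675,.242,.262],88.7)
snap('side','s13')"
```

```text
t 27.25 pos [0.679 0.238 0.25 ] w 0.0856 F [ 0.44   0.289 -0.719]
d cm [-1.236  0.368 -0.397] turn [-0.31  -0.769  0.617] yaw now 88.39398325827808 q [-0.758  0.611  0.593  1.173 -0.321  1.465  1.33 ]
```

View pics/s13.png

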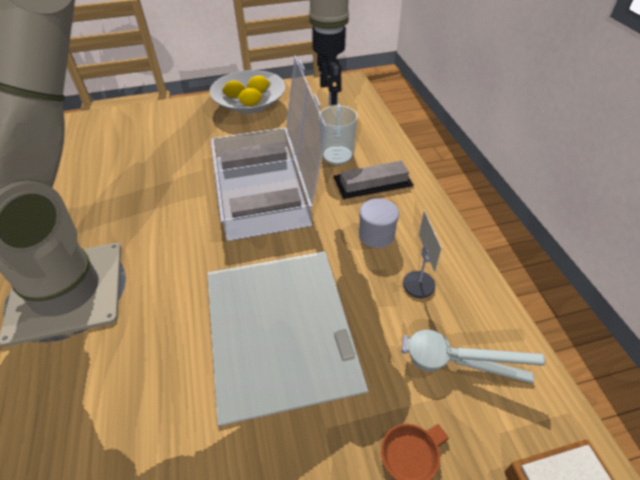

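The fingers are behind the lids (gripper at about (333,70)). Raising slightly and pulling toward -x.

Emit:
send_rows:
  steps:
    - {"dx":-0.8,"dy":0.3,"dz":-1,"wx":-0.1,"wy":-0.3,"wz":0.2}
    - {"dx":-0.2,"dy":0,"dz":-1.5,"wx":0,"wy":-0.2,"wz":0.2}
    - {"dx":0,"dy":0,"dz":-1.5,"wx":0,"wy":0,"wz":0}
    - {"dx":0,"dy":0,"dz":-1.5,"wx":0,"wy":0,"wz":0}
    - {"dx":0,"dy":0,"dz":-1.5,"wx":0,"wy":0,"wz":0}
    - {"dx":0,"dy":0,"dz":-1.5,"wx":0,"wy":0,"wz":0}
  hand: 1

```text
t: 27.8
ee_pos: [0.5921, 0.2413, 0.2601]
orientation: [0.705, 0.009, 0.709, -0.013]
wrist_force: [1.2, 0.3, 0.3]
width: 0.0853
```

```bash
python3 -c "
from h import *
delta([.54,.242,.262],88.7)
snap('side','s14')"
```

```text
t 27.8 pos [0.592 0.241 0.26 ] w 0.0853 F [1.215 0.32  0.344]
d cm [-0.166 -0.086 -5.206] turn [-0.436 -0.305  0.355] yaw now 88.26489836176792 q [-0.912  0.404  0.613  1.428 -0.228  1.389  1.247]
```

View pics/s14.png

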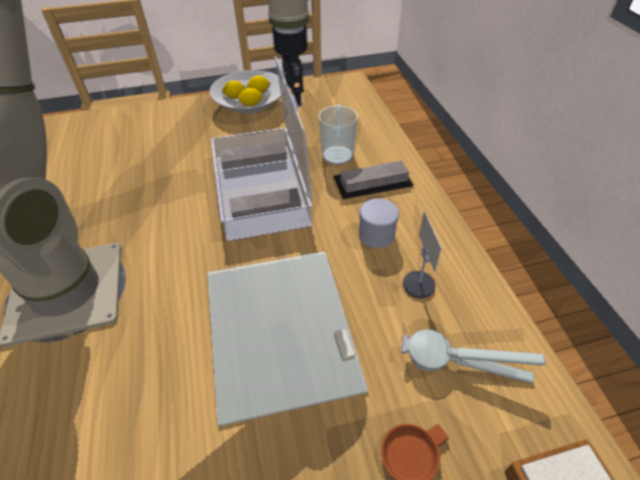

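Both lids are moving and now close to upright. Continuing.

Emit:
send_rows:
  steps:
    - {"dx":0,"dy":0,"dz":-1.5,"wx":-0.2,"wy":-0.2,"wz":0.2}
    - {"dx":0,"dy":0,"dz":-1.5,"wx":0,"wy":0,"wz":0}
    - {"dx":0,"dy":0,"dz":-1.5,"wx":0,"wy":0,"wz":0}
    - {"dx":0,"dy":0,"dz":-1.5,"wx":0,"wy":0,"wz":0}
    - {"dx":0,"dy":0,"dz":-1,"wx":0,"wy":0,"wz":0}
    - {"dx":-0.5,"dy":0,"dz":0,"wx":0,"wy":0,"wz":0}
    - {"dx":-1,"dy":0,"dz":0,"wx":0,"wy":0,"wz":0}
    - {"dx":-1,"dy":0,"dz":0,"wx":0,"wy":0,"wz":0}
    - {"dx":0,"dy":0,"dz":0,"wx":0,"wy":0,"wz":0}
    - {"dx":0,"dy":0,"dz":0,"wx":0,"wy":0,"wz":0}
  hand: 1

```text
t: 28.68
ee_pos: [0.5198, 0.2429, 0.2944]
orientation: [0.708, 0.011, 0.706, -0.008]
wrist_force: [-0.0, -0.6, -0.3]
width: 0.0856
```

```bash
python3 -c "
from h import *
delta([.54,.242,.262],88.7)
snap('side','s15');snap('wrist','w15')"
```

```text
t 28.68 pos [0.52  0.243 0.294] w 0.0856 F [-0.017 -0.647 -0.27 ]
d cm [ 3.251 -0.047  2.009] turn [-0.293  0.201 -0.26 ] yaw now 88.40722214503086 q [-1.037  0.209  0.614  1.567 -0.124  1.399  1.13 ]
```

View pics/s15.png

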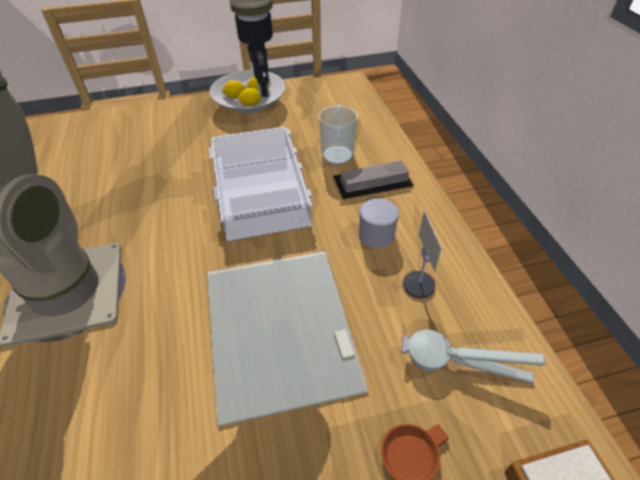

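View pics/w15.png

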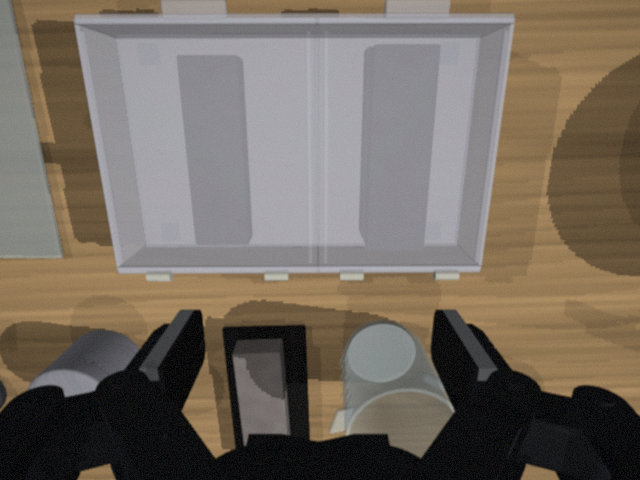

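Both lids are shut: the tabs stick out past the front rim at (193,8) and (418,8), and the stones show through the panels. The gripper is free and at rest, so I'm handing in.

```bash
python3 -c "
from station import close_job, read_state
print(read_state()['t'], abs(read_state()['qvel']).max()); print(close_job())"
```

```text
28.7833 0.019457133796628844
the job is handed in; nothing more can be done
None
```

I put the three stones from the glass away, shut both lids, and handed the job in at 28.8 s. One drag reading did not match the numbers given. The coarse stone (middle, bay_2) is alone in the wide compartment, and the two fine ones (bay_3 and bay_1) are stacked in the narrow one.

**Final checks:**
- **Pictures:** the last side and wrist views show both lids shut, with the stones flat under them. The mat stone and the bystanders look unmoved.
- **Robot:** the gripper was clear of everything, with about 0 N at the wrist.

**Drag readings:**
- **Fine stones:** both gave about 0.18 of the pressing force, as stated. The bay_1 stone was checked by pushing and by sliding it gripped under load; bay_3 by one push only (about 1.2–1.7 N once moving steadily).
- **Middle stone:** it gave about 0.37 on average, with pushes between 1.3 and 5.3 N, where 0.75 was stated. That is well above the fine limit of about 0.2 but only half the coarse figure. I called it coarse because it clearly dragged most and at least one stone had to be coarse. I did not find out why it read low.

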